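Refit and restock the tester stand

ROBOT

A 6-joint arm with a two-finger parallel gripper is mounted at the origin on the work surface. World frame = base frame: x ahead of the robot, y to its left, z up, the work surface at z = 0. Lengths are in mm, angles in rad, forces in N, time in s.
With the tool pointing down it reaches from about 275 to 1000 mm from the base axis. Payload 8.4 kg.
Tool frame: the origin (TCP) lies between the finger pads; the fingertips stand r.finger_overhang ahead of it and the grasp point (between the pads) is the TCP (r.finger_overhang is the distance from the TCP to the fingertips, in mm); z points along the fingers, y is the line along which they close (so a half turn about z gives the same grasp; the last joint's range is limited). The gripper opens to 85 mm and grips with 20 to 120 N. Pads are 22 mm wide; open, the fingers measure 114 mm over their backs; the gripper's body (76 mm by 85 mm) begins 54 mm behind the grasp point. The pads swing forward as they close: fully open they stand 13 mm farther back than shut.
Start: joints at [-1.351, 0.353, 1.633, -0, 1.155, -0.002], TCP at [137.489, -609.692, 230.281] pointing down, gripper open.
Joint ranges: [-2.63, 2.63], [-0.92, 2.1], [0.06, 2.66], [-1.3, 4.44], [0, 2.69], [-3.02, 3.02]. Speed limits (rad/s): [2.22, 2.22, 2.79, 3.14, 3.14, 3.14].

INTERFACE

Orientations are given as [roll, pitch, yaw] about the fixed x, y, z axes, in that order (R = Rz(yaw) Ry(pitch) Rx(roll)).
In Python, from rig import r, cams, sign_off gives the robot as it stands.
- The arm moves only by the shell command python3 -m crank 'ROWS' [FORCE]. ROWS is JSON, a list of rows, each a list of 7 numbers: the shift along the tool's x, y, z in m, then the turn, a rotation vector about the tool's x, y, z in rad, then the closure, from 0 (fully open) to 1 (shut). In form: [[dx, dy, dz, ax, ay, az, gripper], ...]. A call has 1 to 5 rows; each row is the pose to reach, as a shift and turn from the pose commanded when the call began, along the tool's axes at that moment; what a row does not reach only later rows make up. A row lasts 1/10 s, in which the tool goes at most 50 mm and 8.59 degrees, less where a joint would pass 70% of its speed; a pose out of reach is approached as far as the arm can. A call with a gripper value outside its range is refused whole. The fingers move at their own pace and stop on an object; FORCE is the grip in N (left out, the last holds). Time passes only in rows, so rows that repeat a pose let the fingers close. It gives the time, the measured TCP pose, the force, the opening and the grip force at its end, in the units of the state.
- r.sense(): the state, without advancing time (a new reading comes with each control period).
- cams.grab_frame(name): name is "scene" or "top" or "wrist"; returns a dict with "image" (384x512x3 uint8, red, green, blue), "fx", "fy", "cx", "cy" (pixels), "position" and "orientation" of the camera in the world. Camera axes: x right, y down, z forward; pixel columns grow to the right and rows downward; lengths in mm; the calibration is good to about 2 mm. A picture is of the moment at which its call begins. There is no depth.
- sign_off(): hands the job in; it is judged then, once.
The state is a dict: "clock": time; "qpos": joint angles; "qvel": joint speeds; "joint_efforts": joint torques, N m; "eef_pos": TCP position; "tcp_rot": TCP orientation; "contact_force": force on the tool from outside, world axes, zero at the start; "wrist_torque": the same for the moment, N m; "opening": opening from 0.0 (shut) to 1.0 (fully open); "grasp_force": force on a finger pad.
Only numpy, scipy, OpenCV 4.12 (cv2) and the standard library are available. Lean on these libraries where they do the work, as an engineer would, in place of code of your own. Each camera call takes 0.05 s, during which the arm holds its last target. There are 200 camera calls.

TASK

Get the make-up tester stand ready for the day: dip the brush tip into the blue grease pot, dab it on the top of the stand's steel stud and stand the brush back in its wooden holder. Then put the brass collar down over the stud and fit the red nut: set it on the stud, turn it backward (counter-clockwise from above) until its pins drop into the thread starts, then forward until it is fully down on the collar. Stand every tester pot present in a black cup of the stand, one to a cup, and leave the lipsticks and the bowl of sticks alone.

Things in the scene. Friction and masses are not known exactly. Their poses are not given: they have to be found in the camera images.
- stand: Fixed round white base, 216 mm across, top face 10 mm up, with an upright steel stud at its centre and four black cups. Origin: centre of the underside; z up; heights are above it (counter level). The stud has a coarse right-hand thread, 26 mm across, with three starts 120 degrees apart: 4.3 mm down per rad turned clockwise seen from above (lead 27 mm).
- stud_top (a point): Centre of the stud's top face, 58 mm high, 17 mm across with a bevelled edge. Core of the stud 17 mm diameter. Axes as the stand.
- landing (a point): Middle of one of three flat landings on the stud, 45.8 mm high, 11.5 mm from the axis, 50 degrees clockwise of a thread start. A nut pin set down within 22 degrees of it rests on it: clockwise it only meets a stop block; counter-clockwise it passes under a dark roof (underside 52.3 mm high) and drops into the thread start. The other landings lie 120 degrees round.
- thread_start (a point): Floor of one of three entry gaps (36 degrees wide), on the stand's +x side, 11.5 mm from the axis, 36.8 mm high; others at 120 degrees. A pin dropped in it is stopped counter-clockwise by a wall and screws down clockwise: 3.2 rad until the nut sits on the collar, 0.4 rad more until tight. Roofed over (roof top 55.3 mm): a pin set on the roof falls to a landing when turned counter-clockwise.
- cup0 (a point): Centre of the floor of a black cup of the stand (at 45 degrees counter-clockwise from the stand's +x, 78 mm from its centre, 10 mm up). Cup: inner diameter 44 mm, outer 50 mm, rim 8 mm high.
- cup1 (a point): Centre of the floor of another black cup of the stand (at 135 degrees counter-clockwise from the stand's +x, 78 mm from its centre, 10 mm up). Cup: inner diameter 44 mm, outer 50 mm, rim 8 mm high.
- cup2 (a point): Centre of the floor of another black cup of the stand (at 225 degrees counter-clockwise from the stand's +x, 78 mm from its centre, 10 mm up). Cup: inner diameter 44 mm, outer 50 mm, rim 8 mm high.
- cup3 (a point): Centre of the floor of another black cup of the stand (at 315 degrees counter-clockwise from the stand's +x, 78 mm from its centre, 10 mm up). Cup: inner diameter 44 mm, outer 50 mm, rim 8 mm high.
- nut: Loose red nut, 80 g: hub 43 mm diameter, 44 mm tall, open below (bore 33 mm, 40 mm deep); on it a grip bar 50 mm long (along the nut's x), 12 mm thick (y), from 44 to 66 mm height. Three inward steel pins, 120 degrees apart. Origin: centre of the bottom edge, z up; 44.8 mm above the stand's with the pins on the landings, 36 mm dropped into the thread starts, 22 mm fully down on the collar.
- nut_pin (a point): Middle of one of the nut's three pins, on the nut's +x side (white dot on the bar), 11.5 mm from its axis, 2.8 mm above its bottom edge. Pins are 3.6 mm thick and reach inwards to 10 mm from the axis; the others lie 120 degrees round.
- collar: Loose brass ring, 48 mm outside, 31 mm hole, 12 mm thick, 60 g, lying flat. Origin: centre of the underside. Goes over the stud onto the white base, where a 28 mm bevelled boss (6 mm tall) at the foot of the stud centres it.
- pot_pink: Loose round tester pot, pink, 34 mm diameter, solid to 26 mm height with a low clear dome to 30 mm, 45 g, standing upright. Origin: centre of the underside. May be absent.
- pot_red: Loose round tester pot, red, 34 mm diameter, solid to 26 mm height with a low clear dome to 30 mm, 45 g, standing upright. Origin: centre of the underside. May be absent.
- pot_coral: Loose round tester pot, coral, 34 mm diameter, solid to 26 mm height with a low clear dome to 30 mm, 45 g, standing upright. Origin: centre of the underside. May be absent.
- pot_berry: Loose round tester pot, berry, 34 mm diameter, solid to 26 mm height with a low clear dome to 30 mm, 45 g, standing upright. Origin: centre of the underside. May be absent.
- brush: Loose brush, 140 mm long, 30 g, standing upright in the holder with its tip down: tip 8 mm diameter for 25 mm, ferrule 11 mm to 50 mm, black handle 12 mm diameter from 50 to 140 mm. Origin: at the flat tip; z along the handle, up.
- brush_tip (a point): The flat tip of the brush (lower end).
- holder: Fixed wooden block 60 x 60 x 50 mm with a round hole of 15 mm diameter, 40 mm deep, in the middle of its top; the brush tip stands 10 mm above the counter. Origin: centre of the underside.
- grease_pot: Fixed open blue pot, 56 mm across, 45 mm tall, wall 3 mm, floor 4 mm thick. Origin: centre of the underside. Dip the tip at least 15 mm below the rim.
- lipstick_a: Bystander: red lipstick, 22 mm diameter, 65 mm tall, standing. Origin: centre of the underside.
- lipstick_b: Bystander: pink lipstick, as the red one.
- stick_bowl: Bystander: white bowl 90 mm across, 50 mm tall, with wooden sticks to about 120 mm.
Not all that is in view belongs to the job. There is more than one size of the collar; the one meant has the size given above. Leave any green look-alike of the pot_red alone.

How it is judged (in metres and radians):
On the way, in this order (a step that is already met when the one before it is completed fails the run):
1. the brush tip is dipped into the grease pot, at least 12 mm below the rim (horizontal distance between brush_tip and grease_pot below 0.025 m and z of brush_tip in the frame of grease_pot below 0.033 m), for 0.1 s.
2. the brush tip is dabbed on the top of the stud (within 4 mm of its height, 11 mm of its centre) (horizontal distance between brush_tip and stud_top below 0.011 m and z of brush_tip in the frame of stud_top below 0.004 m), for 0.1 s.
3. the nut's pins, turned backward, have dropped into the thread starts (horizontal distance between nut and stand below 0.005 m and z of nut in the frame of stand between 0.028 and 0.039 m), for 0.1 s.
4. the nut is run fully down on the collar (horizontal distance between nut and stand below 0.004 m and z of nut in the frame of stand below 0.0235 m and angle between nut's own z axis and vertical below 0.12 rad), for 0.2 s.
At the end, for the whole second after the job is handed in: Nut down on the collar (origin < 23.5 mm above the stand's, 4 mm of axis), collar on the base round the stud (5 mm), brush upright in its holder (tip < 14 mm up, tilt < 0.25 rad), every pot present upright on a cup floor (7 mm of its centre, 3 mm of its floor), all at rest (all of step 4 and horizontal distance between collar and stand below 0.005 m and z of collar in the frame of stand below 0.0125 m and horizontal distance between brush_tip and holder below 0.008 m and z of brush_tip in the frame of holder below 0.014 m and angle between brush's own z axis and vertical below 0.25 rad and linear speed of each of nut, brush, pot_pink, pot_red, pot_coral, pot_berry below 0.02 m/s and ((horizontal distance between pot_pink and cup0 below 0.007 m and z of pot_pink in the frame of cup0 below 0.003 m) or (horizontal distance between pot_pink and cup1 below 0.007 m and z of pot_pink in the frame of cup1 below 0.003 m) or (horizontal distance between pot_pink and cup2 below 0.007 m and z of pot_pink in the frame of cup2 below 0.003 m) or (horizontal distance between pot_pink and cup3 below 0.007 m and z of pot_pink in the frame of cup3 below 0.003 m)) and angle between each of pot_pink, pot_red, pot_coral, pot_berry's own z axis and vertical below 0.1 rad and ((horizontal distance between pot_red and cup0 below 0.007 m and z of pot_red in the frame of cup0 below 0.003 m) or (horizontal distance between pot_red and cup1 below 0.007 m and z of pot_red in the frame of cup1 below 0.003 m) or (horizontal distance between pot_red and cup2 below 0.007 m and z of pot_red in the frame of cup2 below 0.003 m) or (horizontal distance between pot_red and cup3 below 0.007 m and z of pot_red in the frame of cup3 below 0.003 m)) and ((horizontal distance between pot_coral and cup0 below 0.007 m and z of pot_coral in the frame of cup0 below 0.003 m) or (horizontal distance between pot_coral and cup1 below 0.007 m and z of pot_coral in the frame of cup1 below 0.003 m) or (horizontal distance between pot_coral and cup2 below 0.007 m and z of pot_coral in the frame of cup2 below 0.003 m) or (horizontal distance between pot_coral and cup3 below 0.007 m and z of pot_coral in the frame of cup3 below 0.003 m)) and ((horizontal distance between pot_berry and cup0 below 0.007 m and z of pot_berry in the frame of cup0 below 0.003 m) or (horizontal distance between pot_berry and cup1 below 0.007 m and z of pot_berry in the frame of cup1 below 0.003 m) or (horizontal distance between pot_berry and cup2 below 0.007 m and z of pot_berry in the frame of cup2 below 0.003 m) or (horizontal distance between pot_berry and cup3 below 0.007 m and z of pot_berry in the frame of cup3 below 0.003 m))); the robot touches nothing.
It fails at once if a lipstick or the bowl of sticks is moved more than 30 mm (distance of any of lipstick_a, lipstick_b, stick_bowl from where it was at the start of the episode above 0.03 m).
It fails at once if a lipstick is knocked over (angle between any of lipstick_a, lipstick_b's own z axis and vertical above 0.6 rad).
Of pot_pink, pot_red, pot_coral, pot_berry only 2 to 4 are there at a start; the rules pass over those that are not, and their reading is None.
At some moment in a run one of pot_pink, pot_red, pot_coral, pot_berry, collar may be knocked a few centimetres aside while the robot is not near it.
It also fails if it takes over 210 s, if anything falls off the work surface, if the arm or the gripper's body presses on something with over 40 N, if the wrist force passes 120 N, or if a joint passes its speed limit or range.

## Working session

There is one attempt and no reset: what is moved stays moved. The work goes in short steps, Python scripts to look and compute and a shell command to move; the robot and the scene stay as the last step left them, time stands still between calls to the robot, and variables do not carry over. Pictures are saved under pics/ and viewed, at most 14 in all, crops included, and the job is handed in when it is done.

```bash
ls; mkdir -p pics; cat > h.py <<'E'
import numpy as np, cv2
from scipy.spatial.transform import Rotation as R
from rig import r, cams
def grab(n,save=None):
    f=cams.grab_frame(n)
    if save: cv2.imwrite('pics/'+save,cv2.resize(f['image'][:,:,::-1],None,fx=1.5,fy=1.5,interpolation=cv2.INTER_CUBIC))
    return f
def rot(o):
    o=np.array(o,float)
    return o if o.shape==(3,3) else (R.from_euler('xyz',o).as_matrix() if o.size==3 else R.from_quat(o).as_matrix())
def px2w(f,u,v,z):
    d=rot(f['orientation'])@np.array([(u-f['cx'])/f['fx'],(v-f['cy'])/f['fy'],1]); p=np.array(f['position'])
    return p+d*(z-p[2])/d[2]
def w2px(f,p):
    c=rot(f['orientation']).T@(np.array(p)-f['position']); return c[0]/c[2]*f['fx']+f['cx'],c[1]/c[2]*f['fy']+f['cy']
E
python3 - <<'E'
from h import *
import pickle
for n in ['top','scene','wrist']:
    f=grab(n,n+'0.png'); pickle.dump(f,open(n+'0.pkl','wb'))
    print(n,f['fx'],f['cx'],f['cy'],f['position'],f['orientation'])
print(r.sense(), r.finger_overhang)
E
```

```text
pics
top 458.46376180860227 245.78167243093202 191.16004082128282 [ 531.89545042   30.97095208 1159.68868982] [-3.07469012  0.01486444 -1.56269787]
scene 398.87009226716384 249.30756744940305 191.59980257229122 [1334.18067772 -283.839887    602.11115735] [-2.16484413 -0.01916762  1.13362203]
wrist 312.76954688033413 256.76238364432925 190.39668146401877 [ 206.38163269 -593.1863039   373.81355649] [ 2.86264841e+00  1.37898871e-03 -1.34847912e+00]
{'clock': 0.15, 'qpos': array([-1.35139637e+00,  3.53496173e-01,  1.63395579e+00,  2.36373515e-05,
        1.15521980e+00, -2.44485500e-03]), 'qvel': array([-1.34246690e-03, -1.24298012e-03, -1.32414498e-03, -8.73638282e-06,
       -2.33281597e-03,  1.49542802e-03]), 'joint_efforts': array([ 3.55254169e-04, -6.05633354e+01, -3.42337060e+01, -2.43176555e-05,
        6.03820561e-03,  3.64378684e-05]), 'eef_pos': array([ 137.41830048, -609.32854569,  229.73292126]), 'tcp_rot': array([-3.14051361e+00, -2.42533029e-05,  2.21835249e-01]), 'contact_force': array([-0.40320239, -0.36601674, -0.26697709]), 'wrist_torque': array([ 0.04391473, -0.03135017, -0.03730852]), 'grasp_force': 0.0, 'opening': 1.0039291354940727} 19.0
```

View pics/top0.png

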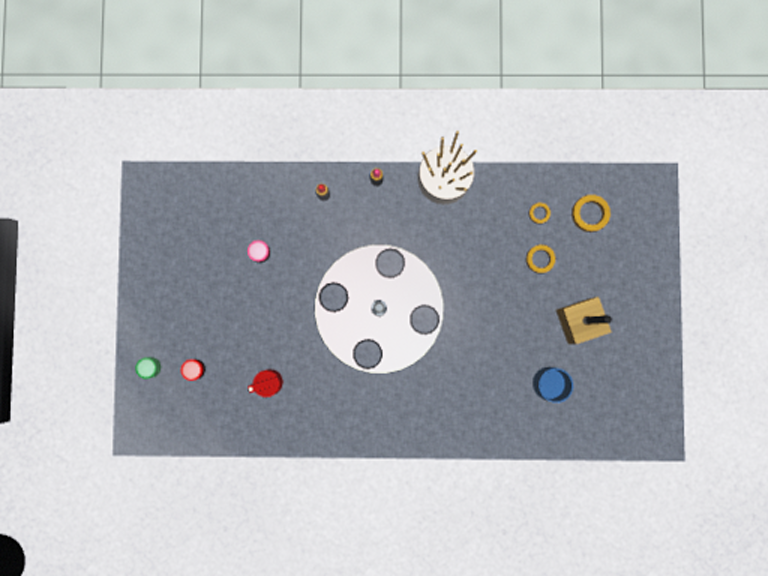

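View pics/scene0.png

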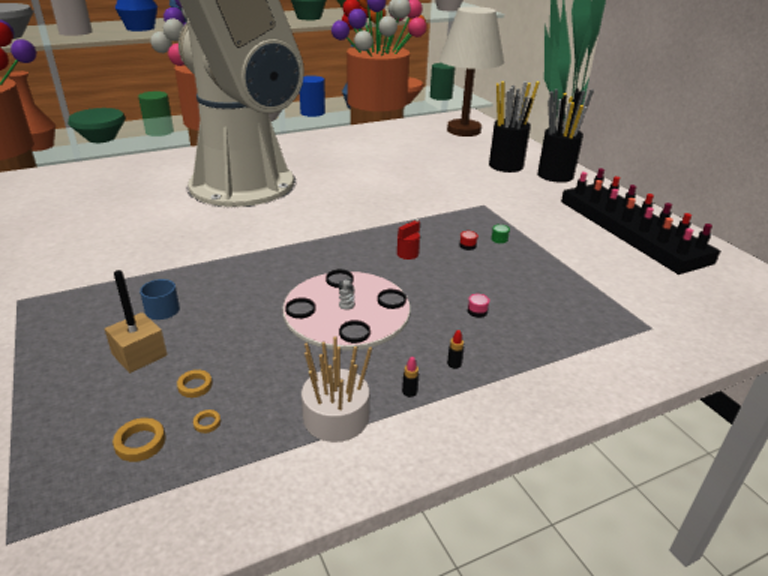

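Top view (1.5x pixels): pots are pink (258,251) and red (192,370), with the green look-alike at (147,368). The nut is at (266,384) with its white dot at (250,389). Collars are at (540,213) small, (592,213) large and (541,259) medium. The holder is at (587,320), the grease pot at (552,384) and the stud at (379,308). I'll check ring sizes and take enlarged crops.

```bash
python3 - <<'E'
from h import *
import pickle
f=pickle.load(open('top0.pkl','rb')); im=f['image']
def w(u,v,z): return px2w(f,u/1.5,v/1.5,z)
for n,u,v,z in [('pink',258,251,26),('red',192,370,26),('green',147,368,26),('nut bar',266,384,60),('dot',250,389,66),('small',540,213,12),('big',592,213,12),('med',541,259,12),('holdertop',587,320,50),('brushtop',608,320,150),('grease',552,384,45),('stud',379,308,58),('cup up',390,263,18),('cupL',334,297,18),('cupD',368,354,18),('cupR',425,320,18),('lipA',322,190,65),('lipB',377,174,65),('bowl',447,174,50)]:
    print(n,w(u,v,z).round(0))
# segment rings, outer dia
hsv=cv2.cvtColor(im,cv2.COLOR_RGB2HSV)
m=cv2.inRange(hsv,(10,120,80),(30,255,255))
cs,_=cv2.findContours(m,cv2.RETR_EXTERNAL,cv2.CHAIN_APPROX_NONE)
for c in cs:
    (x,y),rad=cv2.minEnclosingCircle(c)
    if rad>4: print('ring',(x*1.5,y*1.5),px2w(f,x,y,12).round(1),'dia mm',round(2*rad/f['fx']*1150,1))
a=cv2.resize(im[128:264,190:330,::-1],None,fx=4,fy=4,interpolation=cv2.INTER_CUBIC)
cv2.imwrite('pics/cropA.png',a)
b=cv2.resize(im[125:280,340:430,::-1],None,fx=3.5,fy=3.5,interpolation=cv2.INTER_CUBIC)
c=cv2.resize(im[225:275,85:200,::-1],None,fx=3.5,fy=3.5,interpolation=cv2.INTER_CUBIC)
cv2.imwrite('pics/cropB.png',np.hstack([b,np.vstack([c,np.zeros((b.shape[0]-c.shape[0],c.shape[1],3),np.uint8)])]))
E
```

```text
pink [666. 233.  26.]
red [468. 338.  26.]
green [471. 413.  26.]
nut bar [449. 210.  60.]
dot [442. 234.  66.]
small [ 735. -238.   12.]
big [ 735. -325.   12.]
med [ 657. -239.   12.]
holdertop [ 555. -303.   50.]
brushtop [ 553. -303.  150.]
grease [ 452. -247.   45.]
stud [572.  31.  58.]
cup up [648.  13.  18.]
cupL [591. 106.  18.]
cupD [497.  49.  18.]
cupR [554. -45.  18.]
lipA [761. 124.  65.]
lipB [787.  36.  65.]
bowl [791. -78.  50.]
ring (585.75, 319.5) [ 556.7 -312.1   12. ] dia mm 85.3
ring (540.2455902099609, 258.07301330566406) [ 658.7 -237.7   12. ] dia mm 47.1
ring (539.0953674316406, 212.49742126464844) [ 735.6 -236.5   12. ] dia mm 34.2
ring (590.8095703125, 212.3199462890625) [ 736.4 -322.9   12. ] dia mm 62.2
ring (439.5, 156.75) [829.9 -69.4  12. ] dia mm 23.1
```

View pics/cropA.png

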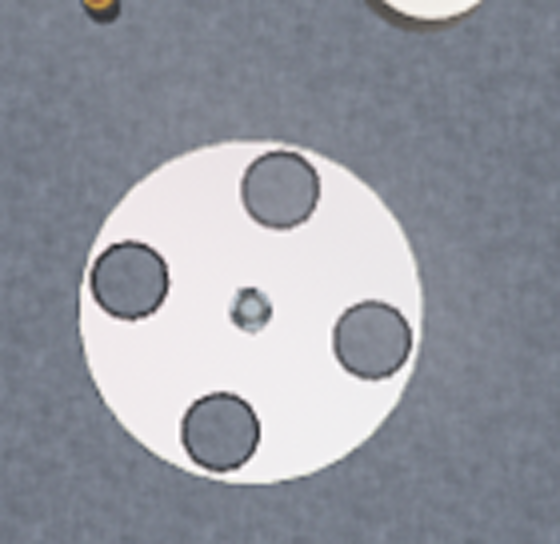

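View pics/cropB.png

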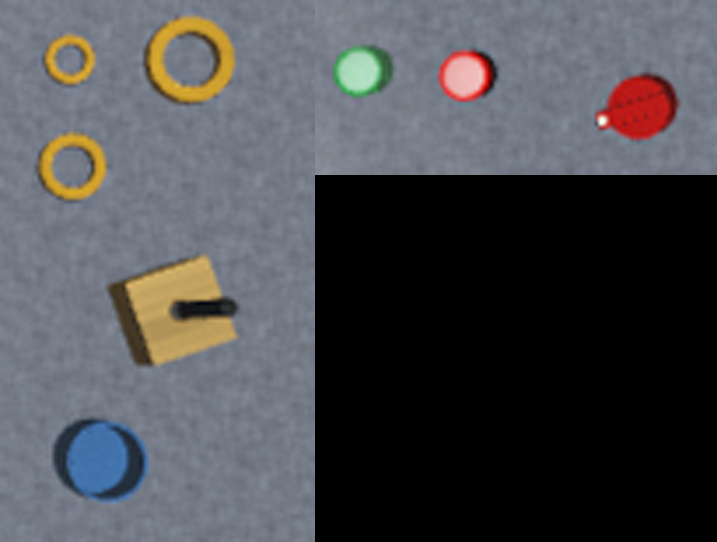

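The medium ring measures 47 mm, which matches the described 48 mm collar at about (658,-238). The other two measure 34 and 62 mm. The red pot's look-alike is green and clearly separate. Only pink and red are present. I'll move to the brush first.

```bash
cat >> h.py <<'E'
def go(x,y,z,yaw=None,tilt=False):
    s=r.sense(); T=R.from_euler('xyz',s['tcp_rot']); 
    yaw=s['tcp_rot'][2] if yaw is None else yaw
    G=R.from_euler('xyz',[np.pi,0,yaw])
    d=T.inv().apply(np.array([x,y,z])-s['eef_pos'])/1000
    print('go',d.round(4),(T.inv()*G).as_rotvec().round(4),'at',s['eef_pos'].round(1),s['tcp_rot'].round(3),'q6 %.2f t %.1f'%(s['qpos'][5],s['clock']))
E
python3 -c "
from h import *
go(555,-303,225,0)"
```

```text
go [ 0.4747 -0.2069  0.005 ] [-1.100e-03  1.000e-04  2.218e-01] at [ 137.4 -609.3  229.7] [-3.141 -0.     0.222] q6 -0.00 t 0.1
```

```bash

python3 -m crank '[[0.04,-0.0175,0,0,0,0,0.3],[0.085,-0.037,0,0,0,0,0.3],[0.13,-0.057,0,0,0,0,0.3],[0.175,-0.076,0,0,0,0,0.3],[0.22,-0.096,0,0,0,0,0.3]]' 40
python3 -m crank '[[0.045,-0.02,0,0,0,0,0.3],[0.09,-0.04,0,0,0,0,0.3],[0.13,-0.057,0,0,0,0,0.3],[0.174,-0.076,0,0,0,0,0.3],[0.215,-0.094,0,0,0,0,0.3]]'
python3 -m crank '[[0.03,-0.013,0,0,0,0,0.3],[0.04,-0.017,0,0,0,0,0.3],[0.04,-0.017,0,0,0,0,0.3]]'
python3 - <<'E'
from h import *
f=grab('wrist','w1.png'); go(555,-303,115)
import pickle; pickle.dump(f,open('w1.pkl','wb')); print(r.sense()['opening'])
E
```

```text
clock: 0.65
eef_pos: [332.2, -466.3, 230.2]
tcp_rot: [-3.142, -0.0, 0.221]
contact_force: [0.4, -0.5, 0.5]
opening: 0.702
grasp_force: 0.0
clock: 1.15
eef_pos: [521.5, -327.1, 230.2]
tcp_rot: [-3.142, 0.0, 0.222]
contact_force: [0.4, -0.9, 0.6]
opening: 0.702
grasp_force: 0.0
clock: 1.45
eef_pos: [556.0, -302.3, 229.8]
tcp_rot: [-3.141, 0.0, 0.224]
contact_force: [0.4, -0.6, -0.5]
opening: 0.7
grasp_force: 0.0
go [ 1.000e-04 -2.000e-04  1.149e-01] [-0.0002  0.0009 -0.    ] at [ 555.  -303.2  229.9] [-3.141e+00  1.000e-03  2.230e-01] q6 0.85 t 1.5
0.6988371330198495
```

View pics/w1.png

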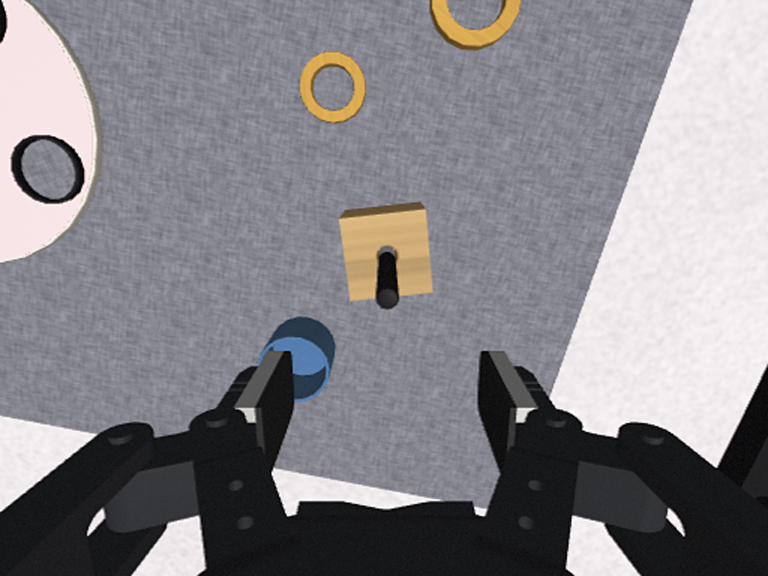

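Brush top is at (388,299) and its hole at (387,255); the collar is at (333,87). The grease pot is at about (299,362), partly behind a finger.

```bash
python3 - <<'E'
from h import *
import pickle
f=pickle.load(open('w1.pkl','rb'))
for n,u,v,z in [('btop',388,299,150),('hole',387,255,50),('holder c',386,251,50),('collar',333,87,12),('greaseR',332,370,45),('greaseL',263,370,45),('greaserim',297,370,45),('cup',47,169,18)]: print(n,px2w(f,u/1.5,v/1.5,z).round(1))
f=pickle.load(open('top0.pkl','rb'))
for p in [(452,-247,45),(555,-303,50)]: print(np.array(w2px(f,p))*1.5)
E
```

```text
btop [ 555.9 -303.1  150. ]
hole [ 556.6 -302.8   50. ]
holder c [ 559.2 -301.4   50. ]
collar [ 659.6 -239.6   12. ]
greaseR [ 458. -282.   45.]
greaseL [ 446.2 -230.2   45. ]
greaserim [ 452.  -255.7   45. ]
cup [557.1 -45.6  18. ]
[551.971545  384.1719172]
[587.16905392 320.0761528 ]
```

```bash

python3 -m crank '[[0.001,0,0.04,0,0,0,0.5],[0.001,0,0.08,0,0,0,0.5],[0.001,0,0.105,0,0,0,0.5],[0.001,0,0.115,0,0,0,0.5],[0.001,0,0.115,0,0,0,0.5]]' 40
python3 -m crank '[[0,0,0,0,0,0,1],[0,0,0,0,0,0,1],[0,0,0,0,0,0,1],[0,0,0,0,0,0,1],[0,0,0,0,0,0,1]]' 40
python3 -m crank '[[0,0,0,0,0,0,1],[0,0,0,0,0,0,1],[0,0,0,0,0,0,1]]' 40
```

```text
clock: 2.0
eef_pos: [554.7, -303.7, 114.2]
tcp_rot: [-3.14, 0.002, 0.22]
contact_force: [0.4, 0.5, -0.0]
opening: 0.502
grasp_force: 0.0
clock: 2.5
eef_pos: [557.3, -303.5, 117.1]
tcp_rot: [3.14, -0.002, 0.222]
contact_force: [-0.3, 0.4, 7.1]
opening: 0.124
grasp_force: 39.2
clock: 2.8
eef_pos: [557.4, -303.5, 117.1]
tcp_rot: [3.14, -0.002, 0.222]
contact_force: [0.6, -0.5, 6.8]
opening: 0.124
grasp_force: 39.2
```

```bash

python3 -m crank '[[0,0,-0.02,0,0,0,1],[0,0,-0.045,0,0,0,1],[0,0,-0.07,0,0,0,1],[0,0,-0.08,0,0,0,1],[0,0,-0.08,0,0,0,1]]' 40
python3 -c "
from h import *
go(451,-253,195); f=grab('wrist','w2.png'); grab('scene','s2.png')"
```

```text
clock: 3.3
eef_pos: [557.2, -303.5, 197.1]
tcp_rot: [3.139, -0.003, 0.222]
contact_force: [0.4, 1.1, -0.3]
opening: 0.123
grasp_force: 39.1
go [-0.0925 -0.0727  0.0017] [ 0.0023 -0.0026 -0.    ] at [ 557.2 -303.5  197.1] [ 3.139e+00 -3.000e-03  2.220e-01] q6 0.85 t 3.3
```

View pics/s2.png

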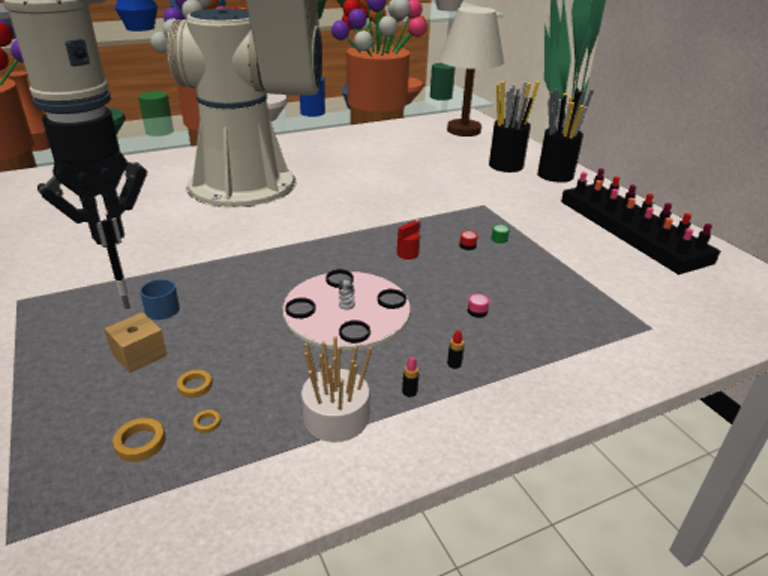

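The brush is held in line with the tool, tip at (125,306), clear of the holder. Next is the dip.

```bash

python3 -m crank '[[-0.04,-0.03,0,0,0,0,1],[-0.075,-0.06,0,0,0,0,1],[-0.0925,-0.0725,0,0,0,0,1],[-0.0925,-0.0725,0,0,0,0,1],[-0.0925,-0.0725,0,0,0,0,1]]'
python3 -m crank '[[0,0,0.03,0,0,0,1],[0,0,0.06,0,0,0,1],[0,0,0.068,0,0,0,1],[0,0,0.068,0,0,0,1],[0,0,0.068,0,0,0,1]]'
python3 -m crank '[[0,0,0,0,0,0,1],[0,0,0,0,0,0,1]]'
python3 -m crank '[[0,0,-0.03,0,0,0,1],[0,0,-0.06,0,0,0,1],[0,0,-0.09,0,0,0,1],[0,0,-0.09,0,0,0,1]]'
python3 -c "
from h import *
go(572,31,218)
import pickle
f=pickle.load(open('top0.pkl','rb'))
f=pickle.load(open('scene0.pkl','rb'))
for z in (85,90,95): print(np.array(w2px(f,(557,-303,z)))*1.5)"
```

```text
clock: 3.9
eef_pos: [450.1, -252.7, 194.7]
tcp_rot: [-3.141, 0.0, 0.222]
contact_force: [0.1, 0.1, -0.1]
opening: 0.127
grasp_force: 39.2
clock: 4.4
eef_pos: [451.0, -253.2, 127.8]
tcp_rot: [3.141, -0.0, 0.222]
contact_force: [0.2, -0.5, -0.5]
opening: 0.126
grasp_force: 39.2
clock: 4.6
eef_pos: [450.9, -253.1, 128.4]
tcp_rot: [3.14, -0.001, 0.222]
contact_force: [0.1, 0.1, -0.4]
opening: 0.126
grasp_force: 39.2
clock: 5.0
eef_pos: [452.5, -254.0, 222.1]
tcp_rot: [3.136, -0.006, 0.222]
contact_force: [0.2, 0.2, -0.5]
opening: 0.123
grasp_force: 39.2
go [ 0.1793 -0.2518  0.0038] [ 0.0055 -0.006  -0.    ] at [ 452.5 -254.   222.1] [ 3.136 -0.006  0.222] q6 0.83 t 5.0
[126.81019621 310.56317508]
[126.07240681 307.75521971]
[125.32979863 304.92892456]
```

```bash

python3 -m crank '[[0.02,-0.038,0,0,0,0,1],[0.045,-0.08,0,0,0,0,1],[0.065,-0.12,0,0,0,0,1],[0.085,-0.16,0,0,0,0,1],[0.107,-0.2,0,0,0,0,1]]'
python3 -m crank '[[0.015,-0.035,0,0,0,0,1],[0.02,-0.052,0,0,0,0,1],[0.02,-0.052,0,0,0,0,1],[0.02,-0.052,0,0,0,0,1]]'
python3 - <<'E'
from h import *
import pickle
f=grab('wrist'); pickle.dump(f,open('w3.pkl','wb'))
u,v=w2px(f,(572,31,58)); print(u*1.5,v*1.5); go(572,31,170)
u,v=int(u),int(v)
a=f['image'][max(v-45,0):v+45,max(u-60,0):u+60,::-1]; print(max(u-60,0),max(v-45,0))
cv2.imwrite('pics/w3.png',cv2.resize(a,None,fx=6,fy=6,interpolation=cv2.INTER_CUBIC))
E
```

```text
clock: 5.5
eef_pos: [510.4, -32.3, 217.3]
tcp_rot: [3.141, -0.0, 0.222]
contact_force: [0.9, 0.1, -0.9]
opening: 0.125
grasp_force: 39.2
clock: 5.9
eef_pos: [518.3, 21.0, 217.1]
tcp_rot: [3.141, 0.0, 0.223]
contact_force: [-0.6, -0.6, -0.5]
opening: 0.126
grasp_force: 39.2
389.6060517274964 178.01685897463216
go [0.0547 0.0015 0.0472] [0.0003 0.0002 0.    ] at [518.3  20.5 217.2] [3.141 0.    0.222] q6 1.39 t 6.0
199 73
```

View pics/w3.png

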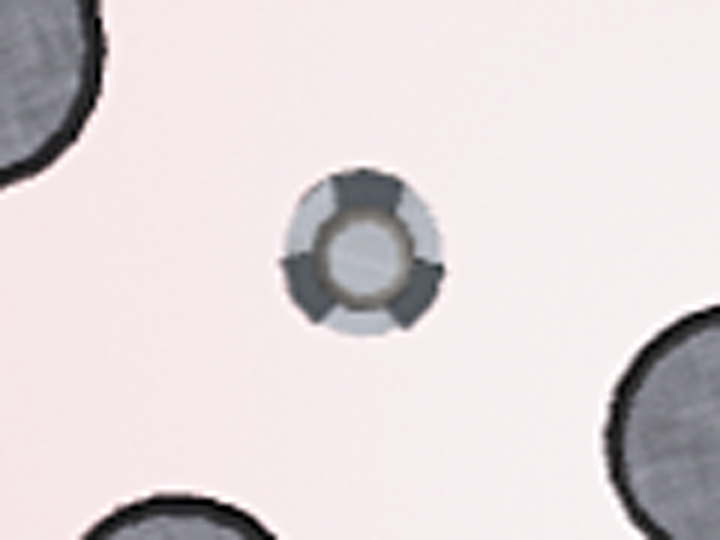

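```bash
python3 - <<'E'
from h import *
import pickle
f=pickle.load(open('w3.pkl','rb'))
P=lambda u,v,z: px2w(f,199+u/6,73+v/6,z)
c=P(363,258,58); print('stud',c.round(1))
for n,u,v in [('e1',330,178),('e2',407,190),('e3',445,268),('e4',408,327),('e5',320,322),('e6',283,260)]:
    d=P(u,v,55)-P(363,258,55)*1; d=P(u,v,55)-c*[1,1,0]; print(n,np.hypot(d[0],d[1]).round(1),np.degrees(np.arctan2(d[1],d[0])).round(1))
E
```

```text
stud [574.4  31.8  58. ]
e1 13.2 36.0
e2 12.4 -21.1
e3 13.2 -84.5
e4 13.1 -133.5
e5 12.2 158.8
e6 12.7 104.8
```

Dark roofs are centred near 10° (mod 120). With the cup directions, this puts the thread starts at ≈1.7° and the landings at ≈-48° (mod 120). The stud is at ≈(573,31). Next is the dab.

```bash

python3 -m crank '[[0.03,0.0,0,0,0,0,1],[0.056,0.002,0.01,0,0,0,1],[0.056,0.002,0.035,0,0,0,1],[0.056,0.002,0.046,0,0,0,1],[0.056,0.002,0.048,0,0,0,1]]'
python3 -m crank '[[0,0,0.002,0,0,0,1],[0,0,0.004,0,0,0,1],[0,0,0.006,0,0,0,1],[0,0,0.006,0,0,0,1]]'
```

```text
clock: 6.45
eef_pos: [572.0, 30.3, 167.6]
tcp_rot: [-3.141, 0.004, 0.221]
contact_force: [0.1, 0.6, 0.4]
opening: 0.127
grasp_force: 39.2
clock: 6.85
eef_pos: [574.7, 31.4, 165.0]
tcp_rot: [3.141, -0.003, 0.222]
contact_force: [-0.9, -0.8, 7.9]
opening: 0.124
grasp_force: 40.1
```

```bash

python3 -m crank '[[0,0,0,0,0,0,1],[0,0,0,0,0,0,1],[0,0,-0.03,0,0,0,1],[0,0,-0.055,0,0,0,1],[0,0,-0.055,0,0,0,1]]'
python3 -c "
from h import *
go(557.3,-303.5,197)"
```

```text
clock: 7.35
eef_pos: [575.9, 31.6, 222.5]
tcp_rot: [3.14, -0.007, 0.222]
contact_force: [0.4, 0.5, -0.9]
opening: 0.129
grasp_force: 39.4
go [-0.0921  0.3228  0.0252] [ 0.0012 -0.0068 -0.    ] at [575.9  31.6 222.5] [ 3.14  -0.007  0.222] q6 1.40 t 7.3
```

```bash

python3 -m crank '[[-0.01,0.04,0,0,0,0,1],[-0.023,0.085,0,0,0,0,1],[-0.036,0.13,0,0,0,0,1],[-0.049,0.175,0,0,0,0,1],[-0.061,0.215,0,0,0,0,1]]'
python3 -m crank '[[-0.011,0.04,0,0,0,0,1],[-0.022,0.08,0,0,0,0,1],[-0.03,0.107,0.01,0,0,0,1],[-0.03,0.107,0.025,0,0,0,1],[-0.03,0.107,0.025,0,0,0,1]]'
python3 -m crank '[[0,0,0,0,0,0,1],[0,0,0,0,0,0,1]]'
python3 -c "
from h import *
import pickle
f=grab('wrist','w4.png'); pickle.dump(f,open('w4.pkl','wb'))
go(557.3,-303.5,175)"
```

```text
clock: 7.85
eef_pos: [560.9, -193.7, 218.2]
tcp_rot: [3.141, -0.0, 0.222]
contact_force: [-0.2, 0.4, -0.5]
opening: 0.128
grasp_force: 39.4
clock: 8.35
eef_pos: [554.0, -302.1, 190.6]
tcp_rot: [-3.139, 0.003, 0.22]
contact_force: [-0.2, 1.0, -1.4]
opening: 0.123
grasp_force: 39.3
clock: 8.55
eef_pos: [556.1, -301.6, 193.7]
tcp_rot: [3.142, -0.0, 0.223]
contact_force: [-0.8, 0.5, 0.6]
opening: 0.128
grasp_force: 39.3
go [0.0006 0.002  0.0189] [ 0.0004 -0.0007 -0.    ] at [ 556.2 -301.7  193.9] [ 3.141e+00 -1.000e-03  2.230e-01] q6 0.85 t 8.6
```

View pics/w4.png

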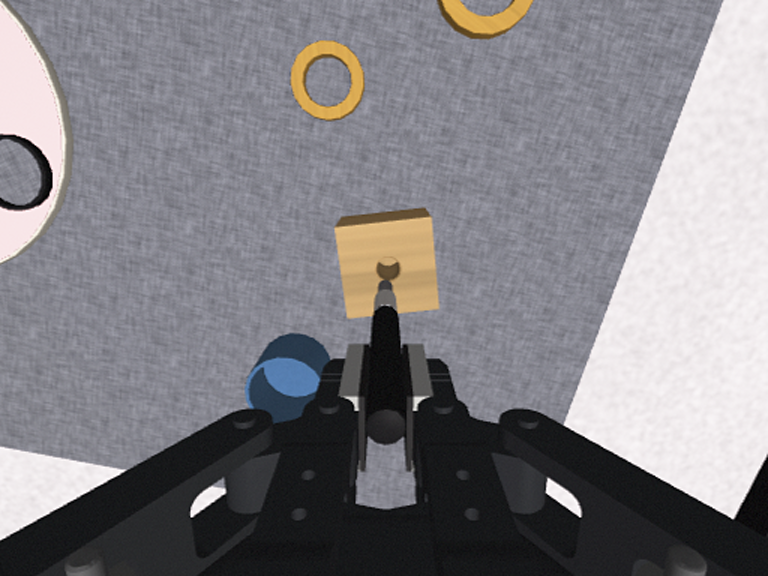

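The hole is at (388,267) and the brush tip just below it at (385,284).

```bash
python3 -c "
from h import *
import pickle
f=pickle.load(open('w4.pkl','rb'))
print(px2w(f,388/1.5,267/1.5,50),px2w(f,385/1.5,284/1.5,87))"
python3 -m crank '[[0.0006,0.002,0.01,0,0,0,1],[0.0006,0.002,0.025,0,0,0,1],[0.0006,0.002,0.031,0,0,0,1],[0.0006,0.002,0.031,0,0,0,1],[0.0006,0.002,0.031,0,0,0,1]]'
```

```text
[ 556.96953574 -302.53205606   50.        ] [ 555.86620962 -300.85402184   87.        ]
clock: 9.1
eef_pos: [556.6, -304.4, 161.9]
tcp_rot: [-3.141, 0.001, 0.222]
contact_force: [1.3, 0.2, -0.3]
opening: 0.121
grasp_force: 39.3
```

```bash

python3 -m crank '[[0,0,0.004,0,0,0,1],[0,0,0.008,0,0,0,1],[0,0,0.012,0,0,0,1],[0,0,0.015,0,0,0,1],[0,0,0.015,0,0,0,1]]'
python3 -m crank '[[0,0,0.005,0,0,0,1],[0,0,0.01,0,0,0,1],[0,0,0.014,0,0,0,1],[0,0,0.014,0,0,0,1]]'
```

```text
clock: 9.6
eef_pos: [556.4, -304.3, 146.7]
tcp_rot: [-3.141, 0.001, 0.222]
contact_force: [0.4, 0.6, -0.6]
opening: 0.126
grasp_force: 39.3
clock: 10.0
eef_pos: [556.3, -304.3, 132.4]
tcp_rot: [-3.141, 0.001, 0.222]
contact_force: [-0.7, 0.5, -1.1]
opening: 0.129
grasp_force: 39.3
```

```bash

python3 -m crank '[[0.0005,-0.0005,0.005,0,0,0,1],[0.001,-0.001,0.01,0,0,0,1],[0.001,-0.001,0.0145,0,0,0,1],[0.001,-0.001,0.0145,0,0,0,1]]'
python3 -m crank '[[0,0,0,0,0,0,0.7],[0,0,0,0,0,0,0.5],[0,0,0,0,0,0,0.5],[0,0,0,0,0,0,0.4],[0,0,0,0,0,0,0.4]]'
python3 -m crank '[[0,0,-0.03,0,0,0,0.4],[0,0,-0.08,0,0,0,0.4],[0,0,-0.13,0,0,0,0.4],[0,0,-0.13,0,0,0,0.4],[0,0,-0.13,0,0,0,0.4]]'
python3 -c "
from h import *
import pickle
f=grab('wrist','w5.png'); pickle.dump(f,open('w5.pkl','wb'))
f=grab('scene','s5.png');grab('top','t5.png')
go(659.5,-239,60,0.64)
import numpy as np
print(np.arctan2(-303,556))"
```

```text
clock: 10.4
eef_pos: [557.0, -303.0, 117.9]
tcp_rot: [-3.141, 0.001, 0.222]
contact_force: [-0.3, 0.3, -0.3]
opening: 0.124
grasp_force: 39.3
clock: 10.9
eef_pos: [557.5, -303.3, 118.9]
tcp_rot: [3.141, -0.0, 0.222]
contact_force: [-0.3, 0.3, -0.1]
opening: 0.602
grasp_force: 0.0
clock: 11.4
eef_pos: [558.1, -303.6, 250.3]
tcp_rot: [3.14, -0.002, 0.222]
contact_force: [0.2, -0.1, 0.1]
opening: 0.601
grasp_force: 0.0
go [ 0.1148 -0.0393  0.1869] [-0.0022  0.0017 -0.4182] at [ 556.6 -302.8  247.1] [-3.14e+00  2.00e-03  2.22e-01] q6 0.85 t 11.6
-0.49896860221239303
```

View pics/w5.png

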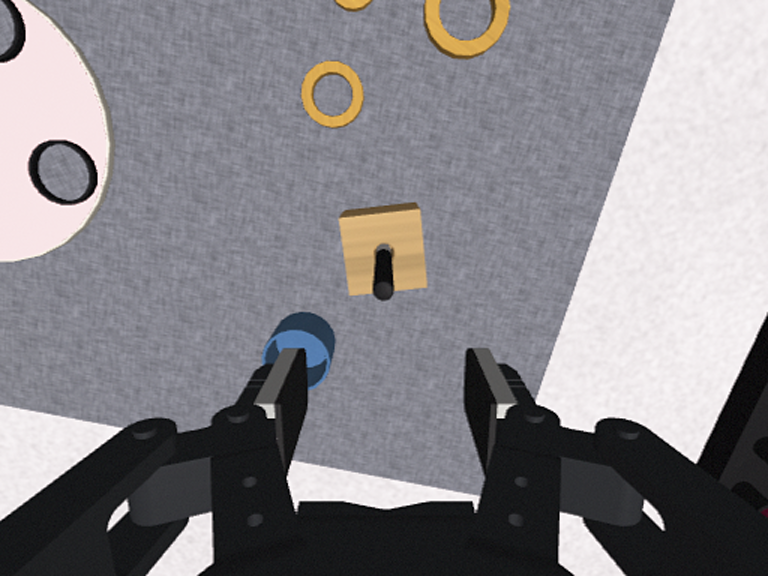

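The brush stands in its holder again (388,292) and the collar is unchanged at (333,94). Next is the collar.

```bash

python3 -m crank '[[0.04,-0.013,0,0,0,0,0.25],[0.08,-0.026,0,0,0,0,0.25],[0.114,-0.039,0.03,0,0,0,0.25],[0.114,-0.039,0.075,0,0,0,0.25],[0.114,-0.039,0.12,0,0,0,0.25]]'
python3 -m crank '[[0,0,0.04,0,0,0,0.25],[0,0,0.075,0,0,0,0.25],[0,0,0.09,0,0,0,0.25],[0,0,0.09,0,0,0,0.25]]'
python3 -c "
from h import *
import pickle
f=grab('wrist','w6.png')
go(659.5,-239,22)"
```

```text
clock: 12.05
eef_pos: [660.3, -238.9, 125.8]
tcp_rot: [-3.141, 0.001, 0.224]
contact_force: [-0.0, -0.2, -1.3]
opening: 0.752
grasp_force: 0.0
clock: 12.45
eef_pos: [657.8, -239.3, 35.3]
tcp_rot: [-3.138, 0.005, 0.222]
contact_force: [-0.1, 0.0, 1.1]
opening: 0.749
grasp_force: 0.0
go [ 0.0003 -0.0009  0.0158] [-0.0013  0.002  -0.    ] at [ 659.4 -240.    37.8] [-3.14e+00  2.00e-03  2.22e-01] q6 1.00 t 12.5
```

View pics/w6.png

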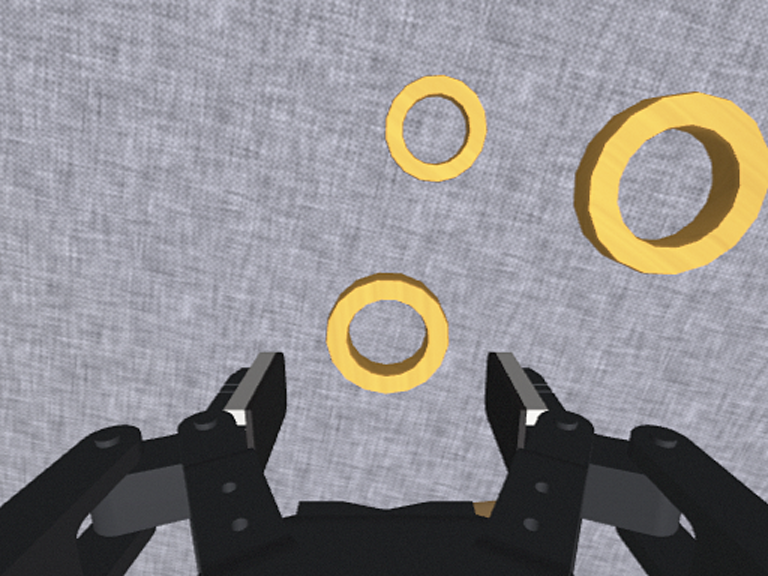

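The ring is centred between the pads at (388,333). Go down and grip.

```bash

python3 -m crank '[[0,-0.001,0.008,0,0,0,0.25],[0,-0.001,0.015,0,0,0,0.25],[0,-0.001,0.016,0,0,0,0.25],[0,-0.001,0.016,0,0,0,0.25]]' 35
python3 -m crank '[[0,0,0,0,0,0,0.7],[0,0,0,0,0,0,0.7],[0,0,0,0,0,0,0.7],[0,0,0,0,0,0,0.7],[0,0,0,0,0,0,0.7]]' 35
python3 -m crank '[[0,0,-0.03,0,0,0,0.7],[0,0,-0.075,0,0,0,0.7],[0,0,-0.12,0,0,0,0.7],[0,0,-0.12,0,0,0,0.7],[0,0,-0.12,0,0,0,0.7]]'
python3 -c "
from h import *
import pickle
f=grab('wrist','w7.png')
go(573.3,31.3,140)"
```

```text
clock: 12.9
eef_pos: [660.0, -239.3, 23.2]
tcp_rot: [3.141, -0.0, 0.222]
contact_force: [0.9, -0.1, 0.1]
opening: 0.745
grasp_force: 0.0
clock: 13.4
eef_pos: [659.9, -239.2, 22.9]
tcp_rot: [3.142, -0.0, 0.222]
contact_force: [0.3, -0.1, -0.1]
opening: 0.299
grasp_force: 0.0
clock: 13.9
eef_pos: [660.6, -239.5, 144.4]
tcp_rot: [3.14, -0.002, 0.222]
contact_force: [-0.4, 0.8, -0.2]
opening: 0.302
grasp_force: 0.0
go [-0.0247 -0.2828  0.0027] [-0.      0.0001 -0.    ] at [ 659.6 -239.1  142.6] [-3.142  0.     0.222] q6 1.00 t 13.9
```

View pics/w7.png

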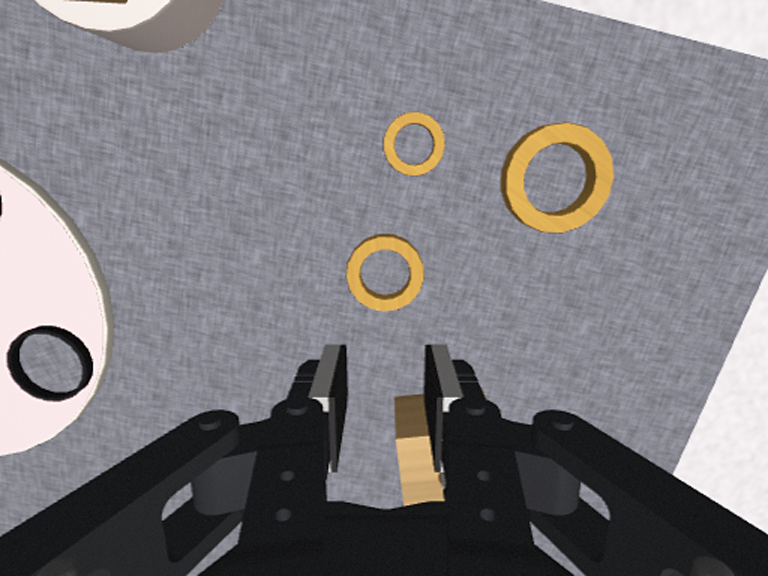

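It closed above the ring (still at (385,272)), because open fingertips stand further back than assumed. I'll go 9 mm lower.

```bash

python3 -m crank '[[0,0,0.04,0,0,0,0.25],[0,0,0.08,0,0,0,0.25],[0,0,0.115,0,0,0,0.25],[0,0,0.128,0,0,0,0.25],[0,0,0.128,0,0,0,0.25]]' 35
python3 -m crank '[[0,0,0,0,0,0,0.6],[0,0,0,0,0,0,0.6],[0,0,0,0,0,0,0.6],[0,0,0,0,0,0,0.6]]' 35
```

```text
clock: 14.45
eef_pos: [657.6, -238.4, 11.4]
tcp_rot: [-3.138, 0.005, 0.222]
contact_force: [-0.3, -0.4, 0.5]
opening: 0.749
grasp_force: 0.0
clock: 14.85
eef_pos: [660.6, -239.5, 16.2]
tcp_rot: [3.141, -0.002, 0.222]
contact_force: [0.0, 1.0, 0.5]
opening: 0.398
grasp_force: 0.0
```

```bash
python3 -c "
from h import *
import pickle
f=grab('wrist','w8.png'); f=grab('scene','s8.png')
print(r.sense()['eef_pos'], r.sense()['opening'])"
```

```text
[ 660.24387484 -239.34594612   15.61288401] 0.39829937059253945
```

View pics/w8.png

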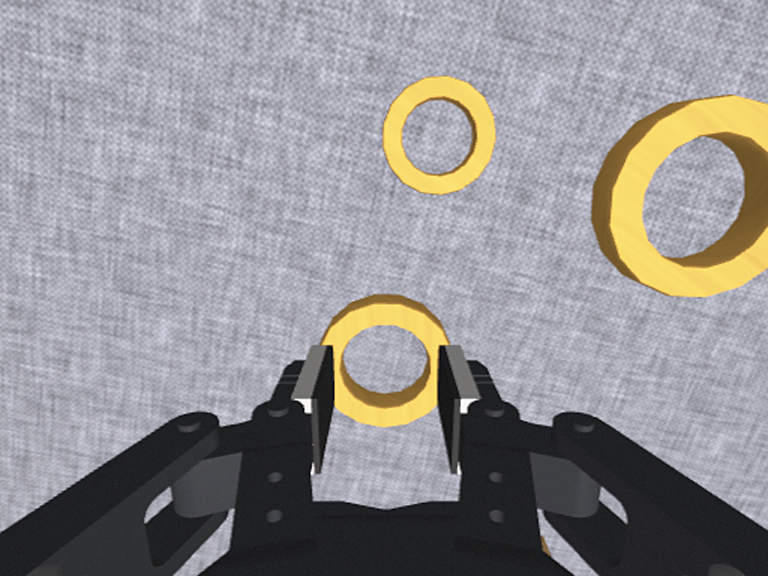

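The pads hover just over the ring, so at this opening the fingertips are only about level with the TCP. I'll open, go lower and watch the force.

```bash

python3 -m crank '[[0,0,-0.004,0,0,0,0.3],[0,0,-0.004,0,0,0,0.3],[0,0,-0.004,0,0,0,0.3],[0,0,0.006,0,0,0,0.3],[0,0,0.011,0,0,0,0.3]]' 35
python3 -m crank '[[0,0,0,0,0,0,0.3],[0,0,0,0,0,0,0.6],[0,0,0,0,0,0,0.6],[0,0,0,0,0,0,0.6],[0,0,0,0,0,0,0.6]]' 35
```

```text
clock: 15.45
eef_pos: [659.3, -239.0, 2.6]
tcp_rot: [-3.141, 0.001, 0.222]
contact_force: [-0.5, -0.4, -0.4]
opening: 0.703
grasp_force: 0.0
clock: 15.95
eef_pos: [659.9, -239.2, 3.8]
tcp_rot: [3.142, -0.0, 0.222]
contact_force: [-0.6, -0.4, -0.8]
opening: 0.528
grasp_force: 35.8
```

Gripped. Lift and carry it to the stud.

```bash

python3 -m crank '[[0,0,-0.03,0,0,0,0.6],[0,0,-0.075,0,0,0,0.6],[0,0,-0.11,0,0,0,0.6],[0,0,-0.11,0,0,0,0.6]]' 35
python3 -m crank '[[-0.005,-0.035,0,0,0,0,0.6],[-0.01,-0.075,0,0,0,0,0.6],[-0.015,-0.115,0,0,0,0,0.6],[-0.02,-0.155,0,0,0,0,0.6],[-0.025,-0.2,0,0,0,0,0.6]]'
python3 -m crank '[[-0.01,-0.035,0,0,0,0,0.6],[-0.04,-0.07,0,0,0,0,0.6],[-0.04,-0.083,0,0,0,0,0.6],[-0.04,-0.083,0,0,0,0,0.6]]'
python3 - <<'E'
from h import *
import pickle
f=grab('wrist','w9.png'); pickle.dump(f,open('w9.pkl','wb'))
go(574.2,31.6,120)
a=f['image'][40:,100:420,::-1]
cv2.imwrite('pics/w9.png',cv2.resize(a,None,fx=1.7,fy=1.7,interpolation=cv2.INTER_CUBIC))
E
```

```text
clock: 16.35
eef_pos: [663.3, -240.5, 119.9]
tcp_rot: [3.137, -0.008, 0.222]
contact_force: [1.1, 0.6, -1.0]
opening: 0.532
grasp_force: 36.2
clock: 16.85
eef_pos: [590.5, -48.6, 113.2]
tcp_rot: [-3.142, 0.0, 0.221]
contact_force: [0.9, 0.7, -0.7]
opening: 0.529
grasp_force: 36.3
clock: 17.25
eef_pos: [533.2, 24.0, 113.5]
tcp_rot: [-3.141, 0.001, 0.224]
contact_force: [0.2, 0.1, -0.4]
opening: 0.53
grasp_force: 36.3
go [ 0.0407  0.0005 -0.0062] [ 0.0002 -0.0005 -0.    ] at [534.4  23.  113.8] [ 3.141 -0.     0.223] q6 1.39 t 17.3
```

View pics/w9.png

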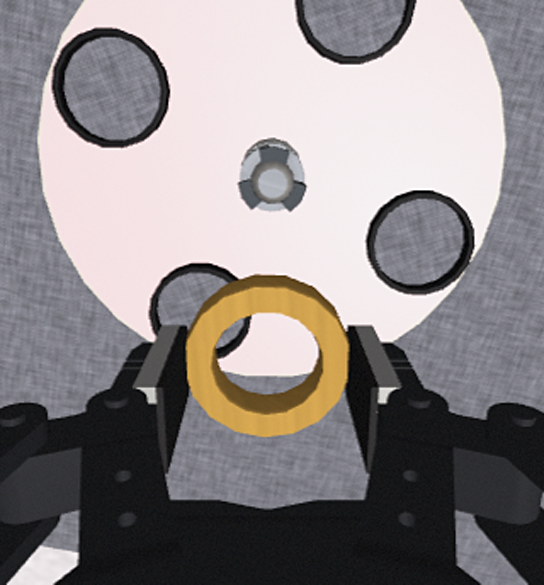

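The ring is held level at (268,360) in the crop; the stud top is at (272,181), with a clear path.

```bash
python3 - <<'E'
from h import *
import pickle
f=pickle.load(open('w9.pkl','rb'))
P=lambda u,v,z: px2w(f,100+u/1.7,40+v/1.7,z).round(1)
print('stud',P(272,182,58))
z=113.8-3.8+12
print('ring top outer L/R/near',P(187,355,z),P(349,355,z),'bottom',P(268,436,z),'top',P(268,276,z),'inner',P(215,350,z),P(322,350,z))
# roof-edge check of cup directions: black-rim cups not needed
E
```

```text
stud [574.8  32.1  58. ]
ring top outer L/R/near [531.  47. 122.] [541.1   2.7 122. ] bottom [510.5  19.  122. ] top [558.8  30.1 122. ] inner [534.2  39.7 122. ] [540.9  10.5 122. ]
```

```bash

python3 -m crank '[[0.025,0.0007,0,0,0,0,0.6],[0.0406,0.0012,0.01,0,0,0,0.6],[0.0406,0.0012,0.03,0,0,0,0.6],[0.0406,0.0012,0.035,0,0,0,0.6],[0.0406,0.0012,0.035,0,0,0,0.6]]' 35
python3 -m crank '[[0,0,0.006,0,0,0,0.6],[0,0,0.012,0,0,0,0.6],[0,0,0.018,0,0,0,0.6],[0,0,0.024,0,0,0,0.6],[0,0,0.024,0,0,0,0.6]]'
python3 -c "
from h import *
go(574.3,30.8,14)"
```

```text
clock: 17.8
eef_pos: [573.7, 29.4, 77.7]
tcp_rot: [-3.141, 0.002, 0.221]
contact_force: [0.3, -0.2, -0.2]
opening: 0.531
grasp_force: 36.3
clock: 18.3
eef_pos: [573.5, 30.3, 53.9]
tcp_rot: [-3.141, 0.001, 0.222]
contact_force: [0.6, -0.3, -0.7]
opening: 0.528
grasp_force: 36.3
go [ 0.001  -0.0003  0.0399] [-0.0002  0.0013 -0.    ] at [573.5  30.3  53.9] [-3.141e+00  1.000e-03  2.220e-01] q6 1.40 t 18.3
```

```bash

python3 -m crank '[[0.0005,0,0.007,0,0,0,0.6],[0.0005,0,0.014,0,0,0,0.6],[0.0005,0,0.021,0,0,0,0.6],[0.0005,0,0.028,0,0,0,0.6],[0.0005,0,0.028,0,0,0,0.6]]' 35
python3 -m crank '[[0,0,0.004,0,0,0,0.6],[0,0,0.008,0,0,0,0.6],[0,0,0.011,0,0,0,0.6],[0,0,0.011,0,0,0,0.6]]'
```

```text
clock: 18.8
eef_pos: [573.8, 30.4, 25.6]
tcp_rot: [-3.141, 0.002, 0.222]
contact_force: [-0.5, -0.3, -0.4]
opening: 0.533
grasp_force: 36.3
clock: 19.2
eef_pos: [574.3, 30.4, 15.4]
tcp_rot: [-3.141, 0.001, 0.222]
contact_force: [-0.4, -1.0, 0.3]
opening: 0.528
grasp_force: 36.3
```

```bash

python3 -m crank '[[0,0,0,0,0,0,0.45],[0,0,0,0,0,0,0.3],[0,0,0,0,0,0,0.3],[0,0,-0.02,0,0,0,0.3],[0,0,-0.05,0,0,0,0.3]]'
python3 -m crank '[[0,0,-0.04,0,0,0,0.3],[0,0,-0.08,0,0,0,0.3],[0,0,-0.12,0,0,0,0.3],[0,0,-0.16,0,0,0,0.3],[0,0,-0.16,0,0,0,0.3]]'
python3 -m crank '[[0,0,0,0,0,-0.15,0.3],[0,0,0,0,0,-0.3,0.3],[0,0,0,0,0,-0.45,0.3],[0,0,0,0,0,-0.6,0.3],[0,0,0,0,0,-0.75,0.3]]'
python3 -m crank '[[0,0,0,0,0,-0.15,0.3],[0,0,0,0,0,-0.3,0.3],[0,0,0,0,0,-0.45,0.3],[0,0,0,0,0,-0.6,0.3],[0,0,0,0,0,-0.75,0.3]]'
python3 - <<'E'
from h import *
f=grab('top'); im=f['image']
hsv=cv2.cvtColor(im,cv2.COLOR_RGB2HSV)
m=cv2.inRange(hsv,(12,110,80),(30,255,255)); cs,_=cv2.findContours(m,0,cv2.CHAIN_APPROX_NONE)
for c in cs:
    if len(c)>15: (x,y),rad=cv2.minEnclosingCircle(c); print(px2w(f,x,y,22).round(1),round(2*rad/f['fx']*1140,1))
go(449,210,200,1.85)
E
```

```text
clock: 19.7
eef_pos: [573.2, 30.4, 65.0]
tcp_rot: [-3.141, 0.003, 0.222]
contact_force: [0.6, -0.2, -0.3]
opening: 0.7
grasp_force: 0.0
clock: 20.2
eef_pos: [577.8, 30.6, 232.0]
tcp_rot: [3.14, -0.01, 0.222]
contact_force: [0.3, -0.5, -0.3]
opening: 0.703
grasp_force: 0.0
clock: 20.7
eef_pos: [574.3, 30.4, 225.3]
tcp_rot: [-3.141, 0.0, 0.978]
contact_force: [0.4, -0.4, -0.4]
opening: 0.701
grasp_force: 0.0
clock: 21.2
eef_pos: [574.3, 30.4, 225.2]
tcp_rot: [-3.141, -0.0, 1.728]
contact_force: [0.7, 0.8, 0.4]
opening: 0.702
grasp_force: 0.0
[ 555.3 -309.1   22. ] 85.6
[ 733.5 -234.6   22. ] 34.8
[ 734.6 -319.8   22. ] 61.6
[770.7 128.9  22. ] 18.5
[797.   37.6  22. ] 19.5
[829.9 -68.5  22. ] 32.7
go [ 0.1978 -0.0938  0.0254] [-5.000e-04 -1.000e-04 -1.127e-01] at [574.3  30.4 225.3] [-3.141 -0.     1.737] q6 -0.12 t 21.2
```

```bash

python3 -m crank '[[0.045,-0.02,0,0,0,0,0.4],[0.09,-0.04,0,0,0,0,0.4],[0.13,-0.06,0,0,0,0,0.4],[0.165,-0.08,0,0,0,0,0.4],[0.198,-0.094,0,0,0,0,0.4]]'
python3 -m crank '[[0,0,0,0,0,-0.112,0.4],[0,0,0,0,0,-0.112,0.4],[0,0,0,0,0,-0.112,0.4]]'
python3 - <<'E'
from h import *
import pickle
f=grab('top'); im=f['image']
hsv=cv2.cvtColor(im,cv2.COLOR_RGB2HSV)
m=cv2.inRange(hsv,(12,110,80),(30,255,255)); cs,_=cv2.findContours(m,0,cv2.CHAIN_APPROX_NONE)
for c in cs:
    if len(c)>15: (x,y),rad=cv2.minEnclosingCircle(c); print(px2w(f,x,y,22).round(1),round(2*rad/f['fx']*1140,1))
f=grab('wrist'); pickle.dump(f,open('w10.pkl','wb')); im=f['image']; hsv=cv2.cvtColor(im,cv2.COLOR_RGB2HSV)
go(449,210,200)
m=cv2.inRange(hsv,(0,150,50),(8,255,255))|cv2.inRange(hsv,(172,150,50),(180,255,255)); cs,_=cv2.findContours(m,0,cv2.CHAIN_APPROX_NONE)
for c in cs:
    if cv2.contourArea(c)>100: print('red',cv2.boundingRect(c),cv2.contourArea(c),cv2.minAreaRect(c))
w=((hsv[:,:,1]<60)&(hsv[:,:,2]>200)).astype(np.uint8); n,l,s,c=cv2.connectedComponentsWithStats(w)
for i in range(1,n):
    if 4<s[i,4]<300: print('white',c[i].round(1),s[i])
u,v=w2px(f,(449,210,66)); print(u,v)
u,v=int(u),int(v)
a=im[max(v-70,0):v+70,max(u-80,0):u+80,::-1]; print('origin',max(u-80,0),max(v-70,0))
cv2.imwrite('pics/nut.png',cv2.resize(a,None,fx=4,fy=4,interpolation=cv2.INTER_CUBIC))
E
```

```text
clock: 21.75
eef_pos: [450.0, 213.1, 225.5]
tcp_rot: [-3.141, -0.0, 1.719]
contact_force: [0.8, 0.6, -0.3]
opening: 0.597
grasp_force: 0.0
clock: 22.05
eef_pos: [451.9, 211.9, 225.6]
tcp_rot: [-3.142, 0.0, 1.83]
contact_force: [0.7, -0.3, 0.5]
opening: 0.597
grasp_force: 0.0
[ 555.3 -309.1   22. ] 85.6
[573.5  31.4  22. ] 45.2
[ 733.5 -234.6   22. ] 34.8
[ 734.6 -319.8   22. ] 61.6
[770.7 128.9  22. ] 18.5
[797.1  37.6  22. ] 19.5
[829.9 -68.5  22. ] 32.7
go [-0.0006 -0.0034  0.0256] [-0.0001  0.0001 -0.    ] at [452.2 211.5 225.6] [-3.141  0.     1.83 ] q6 0.18 t 22.1
red (488, 298, 19, 17) 156.0 ((497.7458801269531, 306.70489501953125), (20.741973876953125, 10.114913940429688), 39.80556869506836)
red (235, 142, 40, 54) 1416.5 ((253.73818969726562, 167.2011260986328), (40.341270446777344, 49.253326416015625), 31.4295654296875)
red (289, 32, 34, 38) 966.0 ((305.5, 50.5), (37.0, 33.0), 90.0)
white [253.5 151. ] [251 148   6   7  28]
white [179.  273.5] [173 270  10   9  55]
white [334.5 273.3] [332 270   9   9  47]
white [306.  331.3] [305 329   3   5   7]
white [ 78.5 342.3] [ 72 334  13  19  93]
white [106.  377.5] [ 98 367  14  17 107]
252.30049986707127 175.21987762257461
origin 172 105
```

```bash
cat > nutfit.py <<'E'
from h import *
from scipy.optimize import minimize
import pickle
f=pickle.load(open('w10.pkl','rb')); im=f['image']; hsv=cv2.cvtColor(im,cv2.COLOR_RGB2HSV)
S=8; x0,y0,W,H=215,120,80,95
m=(((hsv[:,:,0]<9)|(hsv[:,:,0]>171))&(hsv[:,:,1]>120)&(hsv[:,:,2]>25)).astype(np.uint8)
m[147:156,250:258]=1
M=cv2.resize(m[y0:y0+H,x0:x0+W].astype(np.float32),None,fx=S,fy=S,interpolation=cv2.INTER_LINEAR)>.5
Rc=rot(f['orientation']).T
def pr(P):
    c=(P-f['position'])@Rc.T; return np.stack([(c[:,0]/c[:,2]*f['fx']+f['cx']-x0+.5)*S-.5,(c[:,1]/c[:,2]*f['fy']+f['cy']-y0+.5)*S-.5],1)
t=np.linspace(0,2*np.pi,60,endpoint=False)
hub=np.vstack([np.c_[21.5*np.cos(t),21.5*np.sin(t),0*t+z] for z in (0,44)])
bar=np.array([[x,y,z] for x in(-25,25) for y in(-6,6) for z in(44,66)],float)
def cost(p):
    c,s=np.cos(p[2]),np.sin(p[2]); A=np.array([[c,-s,0],[s,c,0],[0,0,1]])
    I=np.zeros(M.shape,np.uint8)
    for b in (hub,bar):
        h=cv2.convexHull(pr(b@A.T+[p[0],p[1],0]).astype(np.float32)); cv2.fillPoly(I,[np.round(h*16).astype(np.int32)],1,shift=4)
    I=I>0; return 1-(I&M).sum()/(I|M).sum()
best=min((minimize(cost,[452+a,212+b,1.83+c],method='Nelder-Mead',options=dict(initial_simplex=np.array([[452+a,212+b,1.83+c],[456+a,212+b,1.83+c],[452+a,216+b,1.83+c],[452+a,212+b,2.0+c]]))) for a in(-3,3) for b in(-4,4) for c in(-.15,.15)),key=lambda q:q.fun)
print(best.x.round(3),best.fun)
d=px2w(f,253.5,151,66)-np.r_[best.x[:2],66]; print('dot off',d.round(1),np.arctan2(d[1],d[0]))
go(best.x[0],best.x[1],75,best.x[2])
E
python3 nutfit.py
```

```text
[450.223 214.066   1.88 ] 0.027722672574391982
dot off [-6.2 19.7  0. ] 1.8764666268568528
go [ 0.003  -0.0012  0.1506] [-0.0002  0.0001 -0.0502] at [452.2 211.5 225.6] [-3.141  0.     1.83 ] q6 0.18 t 22.1
```

Fit: nut at (450.2,214.1), yaw 1.88 rad, IoU 0.97. The collar is seated at (573.5,31.4). I'll come down over the bar and probe the hub top with the fingertips.

```bash

python3 -m crank '[[0.003,-0.0012,0.02,0,0,-0.05,0.65],[0.003,-0.0012,0.06,0,0,-0.05,0.65],[0.003,-0.0012,0.1,0,0,-0.05,0.65],[0.003,-0.0012,0.14,0,0,-0.05,0.65],[0.003,-0.0012,0.145,0,0,-0.05,0.65]]' 60
python3 -m crank '[[0,0,0.002,0,0,0,0.65],[0,0,0.005,0,0,0,0.65],[0,0,0.0075,0,0,0,0.65],[0,0,0.01,0,0,0,0.65]]'
python3 -m crank '[[0,0,0.0025,0,0,0,0.65],[0,0,0.005,0,0,0,0.65],[0,0,0.0075,0,0,0,0.65],[0,0,0.0075,0,0,0,0.65]]'
python3 -c "
from h import *
go(450.2,214.1,60,1.88)"
```

```text
clock: 22.65
eef_pos: [447.4, 212.7, 77.0]
tcp_rot: [-3.134, 0.001, 1.881]
contact_force: [-0.3, -0.6, 0.9]
opening: 0.352
grasp_force: 0.0
clock: 23.05
eef_pos: [450.9, 215.0, 72.0]
tcp_rot: [3.139, -0.0, 1.884]
contact_force: [0.7, -0.2, 0.2]
opening: 0.348
grasp_force: 0.0
clock: 23.45
eef_pos: [449.7, 214.6, 63.0]
tcp_rot: [-3.141, 0.0, 1.884]
contact_force: [-0.0, -0.5, -1.2]
opening: 0.351
grasp_force: 0.0
go [-0.0006  0.0003  0.003 ] [-0.0005  0.0001  0.0038] at [449.7 214.6  63. ] [-3.141  0.     1.884] q6 0.13 t 23.4
```

```bash

python3 -m crank '[[0,0,0.0015,0,0,0,0.65],[0,0,0.003,0,0,0,0.65],[0,0,0.0045,0,0,0,0.65],[0,0,0.0045,0,0,0,0.65]]'
python3 -m crank '[[0,0,0.0015,0,0,0,0.65],[0,0,0.003,0,0,0,0.65],[0,0,0.003,0,0,0,0.65]]'
```

```text
clock: 23.85
eef_pos: [449.8, 214.6, 58.6]
tcp_rot: [-3.141, 0.0, 1.884]
contact_force: [-0.1, 0.1, -0.2]
opening: 0.348
grasp_force: 0.0
clock: 24.15
eef_pos: [449.8, 214.6, 55.6]
tcp_rot: [-3.141, 0.0, 1.884]
contact_force: [0.5, -0.1, -0.9]
opening: 0.346
grasp_force: 0.0
```

```bash

python3 -m crank '[[0,0,0,0,0,0,1],[0,0,0,0,0,0,1],[0,0,0,0,0,0,1],[0,0,0,0,0,0,1],[0,0,0,0,0,0,1]]' 80
python3 -m crank '[[0,0,-0.01,0,0,0,1],[0,0,-0.03,0,0,0,1],[0,0,-0.06,0,0,0,1],[0,0,-0.09,0,0,0,1],[0,0,-0.09,0,0,0,1]]'
python3 -c "
from h import *
import pickle
f=grab('wrist'); pickle.dump(f,open('w11.pkl','wb'));g=grab('scene');pickle.dump(g,open('s11.pkl','wb'))
go(573.8,31.2,150)"
```

```text
clock: 24.65
eef_pos: [449.8, 214.6, 56.0]
tcp_rot: [-3.141, -0.0, 1.884]
contact_force: [-2.4, -0.5, 6.0]
opening: 0.111
grasp_force: 79.6
clock: 25.15
eef_pos: [452.4, 215.8, 149.8]
tcp_rot: [3.135, -0.001, 1.884]
contact_force: [0.4, -0.6, -0.8]
opening: 0.106
grasp_force: 78.9
go [-0.2127  0.0609 -0.0034] [ 0.002  -0.0002 -0.    ] at [450.4 214.8 146.5] [ 3.14  -0.     1.884] q6 0.13 t 25.2
```

```bash

python3 -m crank '[[-0.04,0.0115,0,0,0,0,1],[-0.085,0.0245,0,0,0,0,1],[-0.13,0.0375,0,0,0,0,1],[-0.175,0.05,0,0,0,0,1],[-0.2127,0.061,0,0,0,0,1]]' 80
python3 -m crank '[[0,0,0,0,0,-0.146,1],[0,0,0,0,0,-0.292,1],[0,0,0,0,0,-0.438,1],[0,0,0,0,0,-0.584,1],[0,0,0,0,0,-0.73,1]]'
python3 -m crank '[[0,0,0,0,0,-0.146,1],[0,0,0,0,0,-0.292,1],[0,0,0,0,0,-0.438,1],[0,0,0,0,0,-0.584,1],[0,0,0,0,0,-0.73,1]]'
python3 -m crank '[[0,0,0,0,0,0,1],[0,0,0,0,0,0,1]]'
python3 -c "
from h import *
go(573.6,31.2,120,3.346-2*np.pi); print(r.sense()['qpos'])"
```

```text
clock: 25.75
eef_pos: [573.6, 28.8, 144.2]
tcp_rot: [-3.14, -0.0, 1.883]
contact_force: [0.3, 1.0, -0.6]
opening: 0.108
grasp_force: 78.9
clock: 26.25
eef_pos: [572.4, 30.9, 144.1]
tcp_rot: [-3.14, -0.002, 2.62]
contact_force: [0.3, 0.1, -0.7]
opening: 0.11
grasp_force: 78.9
clock: 26.75
eef_pos: [572.4, 31.0, 144.1]
tcp_rot: [3.141, -0.003, -2.933]
contact_force: [-0.3, -0.7, -1.3]
opening: 0.111
grasp_force: 78.9
clock: 26.95
eef_pos: [572.8, 31.0, 144.7]
tcp_rot: [3.141, -0.002, -2.944]
contact_force: [0.4, -0.6, -1.6]
opening: 0.111
grasp_force: 78.9
go [-0.0009  0.      0.0247] [ 0.0003 -0.0017 -0.0066] at [572.8  31.  144.7] [ 3.141e+00 -2.000e-03 -2.944e+00] q6 -1.72 t 26.9
[ 5.14532882e-02  3.71225621e-01  1.81998319e+00  1.31359606e-05
  9.52138308e-01 -1.71717652e+00]
```

```bash

python3 -m crank '[[-0.0012,0,0.01,0,0,-0.006,1],[-0.0012,0,0.02,0,0,-0.006,1],[-0.0012,0,0.026,0,0,-0.006,1],[-0.0012,0,0.026,0,0,-0.006,1]]' 80
python3 -m crank '[[0,0,0.002,0,0,0,1],[0,0,0.004,0,0,0,1],[0,0,0.006,0,0,0,1],[0,0,0.008,0,0,0,1]]'
python3 -m crank '[[0,0,0.002,0,0,0,1],[0,0,0.004,0,0,0,1],[0,0,0.004,0,0,0,1]]'
```

```text
clock: 27.35
eef_pos: [573.6, 31.2, 118.2]
tcp_rot: [3.141, -0.002, -2.934]
contact_force: [0.3, -0.1, 0.0]
opening: 0.107
grasp_force: 78.9
clock: 27.75
eef_pos: [574.8, 31.3, 111.9]
tcp_rot: [-3.142, 0.0, -2.933]
contact_force: [-0.8, -0.5, -0.4]
opening: 0.109
grasp_force: 78.9
clock: 28.05
eef_pos: [574.3, 31.3, 107.4]
tcp_rot: [3.141, -0.001, -2.933]
contact_force: [-0.1, 0.1, -1.0]
opening: 0.108
grasp_force: 78.9
```

```bash

python3 -m crank '[[0,0,0.002,0,0,0,1],[0,0,0.004,0,0,0,1],[0,0,0.005,0,0,0,1],[0,0,0.005,0,0,0,1]]'
python3 -m crank '[[0,0,0.001,0,0,0,1],[0,0,0.002,0,0,0,1],[0,0,0.0025,0,0,0,1],[0,0,0.0025,0,0,0,1]]'
```

```text
clock: 28.45
eef_pos: [574.4, 31.3, 102.5]
tcp_rot: [3.142, -0.0, -2.933]
contact_force: [-1.0, 0.2, -1.2]
opening: 0.11
grasp_force: 78.8
clock: 28.85
eef_pos: [574.7, 31.3, 100.4]
tcp_rot: [-3.142, 0.0, -2.933]
contact_force: [-2.4, 0.6, 1.5]
opening: 0.107
grasp_force: 79.3
```

Pins are on the landings (contact at nut z≈44.5). Turn backward 0.87 rad.

```bash

python3 -m crank '[[0,0,0,0,0,-0.145,1],[0,0,0,0,0,-0.29,1],[0,0,0,0,0,-0.435,1],[0,0,0,0,0,-0.58,1],[0,0,0,0,0,-0.725,1]]'
python3 -m crank '[[0,0,0,0,0,-0.1,1],[0,0,0,0,0,-0.145,1],[0,0,0,0,0,-0.145,1]]'
python3 -c "
from h import *
s=r.sense(); print(s['wrist_torque'],s['qpos'][5]); go(574.3,31.3,92)"
```

```text
clock: 29.35
eef_pos: [574.7, 31.3, 100.4]
tcp_rot: [-3.141, 0.0, -2.202]
contact_force: [-0.8, 0.0, -0.3]
opening: 0.11
grasp_force: 78.9
clock: 29.65
eef_pos: [574.6, 31.4, 100.2]
tcp_rot: [3.141, 0.0, -2.063]
contact_force: [-1.5, 1.0, -0.6]
opening: 0.106
grasp_force: 78.9
[-0.04432525  0.27881482  0.00364152] -2.5977571693602783
go [0.0002 0.0002 0.0082] [0.0001 0.0001 0.    ] at [574.6  31.4 100.2] [ 3.141  0.    -2.063] q6 -2.60 t 29.6
```

Force has dropped away, so the pins are over the gap. Lower 8.5 mm.

```bash

python3 -m crank '[[0,0,0.002,0,0,0,1],[0,0,0.004,0,0,0,1],[0,0,0.004,0,0,0,1]]'
python3 -m crank '[[0,0,0.002,0,0,0,1],[0,0,0.004,0,0,0,1],[0,0,0.004,0,0,0,1]]'
```

```text
clock: 29.95
eef_pos: [574.3, 31.3, 95.8]
tcp_rot: [3.141, -0.0, -2.064]
contact_force: [-1.5, 0.4, -1.1]
opening: 0.11
grasp_force: 78.8
clock: 30.25
eef_pos: [574.6, 31.3, 92.0]
tcp_rot: [3.141, -0.0, -2.064]
contact_force: [-1.2, 0.5, -1.1]
opening: 0.108
grasp_force: 78.9
```

```bash

python3 -m crank '[[0,0,0,0,0,0,1],[0,0,0.0006,0,0,0.145,1],[0,0,0.0012,0,0,0.29,1],[0,0,0.0018,0,0,0.435,1],[0,0,0.0024,0,0,0.58,1]]' 80
python3 -m crank '[[0,0,0.0006,0,0,0.145,1],[0,0,0.0012,0,0,0.29,1],[0,0,0.0012,0,0,0.29,1]]'
python3 -c "
from h import *
s=r.sense(); print(s['wrist_torque'],s['contact_force'],s['qpos'][5],s['tcp_rot'])"
```

```text
clock: 30.75
eef_pos: [575.0, 31.0, 90.0]
tcp_rot: [-3.141, 0.0, -2.649]
contact_force: [-1.3, -2.0, -0.7]
opening: 0.108
grasp_force: 78.9
clock: 31.05
eef_pos: [574.6, 31.2, 88.6]
tcp_rot: [-3.141, -0.0, -2.936]
contact_force: [-0.2, -0.6, -0.5]
opening: 0.11
grasp_force: 78.9
[-0.14538357  0.33096986  0.01023487] [-0.23943716 -0.56369272 -0.52561921] -1.7250124007434722 [-3.14146806e+00 -7.15709164e-05 -2.93560748e+00]
```

Free turning. Continue.

```bash

python3 -m crank '[[0,0,0.0006,0,0,0.145,1],[0,0,0.0012,0,0,0.29,1],[0,0,0.0018,0,0,0.435,1],[0,0,0.0024,0,0,0.58,1],[0,0,0.0031,0,0,0.725,1]]' 80
python3 -m crank '[[0,0,0.0006,0,0,0.145,1],[0,0,0.0012,0,0,0.29,1],[0,0,0.0018,0,0,0.435,1],[0,0,0.0024,0,0,0.58,1],[0,0,0.0031,0,0,0.725,1]]' 
python3 -c "
from h import *
s=r.sense(); print(s['wrist_torque'],s['contact_force'],s['qpos'][5],s['tcp_rot'])"
```

```text
clock: 31.55
eef_pos: [574.7, 31.3, 85.6]
tcp_rot: [3.141, 0.0, 2.624]
contact_force: [-1.6, -0.1, -0.6]
opening: 0.108
grasp_force: 78.9
clock: 32.05
eef_pos: [575.2, 31.4, 82.7]
tcp_rot: [3.14, 0.0, 1.899]
contact_force: [-0.6, 0.1, -0.7]
opening: 0.108
grasp_force: 78.9
[-0.01651975  0.02816831  0.02268218] [-0.62312029  0.0796492  -0.72517003] -0.27622129794298833 [3.14046098e+00 1.97757132e-04 1.89879590e+00]
```

```bash

python3 -m crank '[[0,0,0.0006,0,0,0.145,1],[0,0,0.0012,0,0,0.29,1],[0,0,0.0018,0,0,0.435,1],[0,0,0.0024,0,0,0.58,1],[0,0,0.0031,0,0,0.725,1]]' 80
python3 -m crank '[[0,0,0.0004,0,0,0.1,1],[0,0,0.0008,0,0,0.2,1],[0,0,0.0012,0,0,0.28,1],[0,0,0.0012,0,0,0.28,1]]' 
python3 -c "
from h import *
s=r.sense(); print(s['wrist_torque'],s['contact_force'],s['qpos'][5],s['tcp_rot'])"
```

```text
clock: 32.55
eef_pos: [575.3, 31.4, 79.6]
tcp_rot: [3.14, -0.001, 1.174]
contact_force: [-0.1, 0.2, 0.0]
opening: 0.112
grasp_force: 78.9
clock: 32.95
eef_pos: [575.1, 31.4, 78.3]
tcp_rot: [3.141, -0.001, 0.898]
contact_force: [0.5, -0.3, -1.8]
opening: 0.11
grasp_force: 78.9
[-0.04500529 -0.01343632 -0.03425798] [ 0.47432859 -0.25333376 -1.7628192 ] 0.7249294847623947 [ 3.14089689e+00 -6.99132637e-04  8.97648902e-01]
```

```bash

python3 -m crank '[[0,0,0.0003,0,0,0.08,1],[0,0,0.0006,0,0,0.15,1],[0,0,0.0006,0,0,0.15,1]]' 80
python3 -c "
from h import *
s=r.sense(); print(s['wrist_torque'],s['qpos'][5])"
python3 -m crank '[[0,0,0.0003,0,0,0.08,1],[0,0,0.0006,0,0,0.15,1],[0,0,0.0006,0,0,0.15,1]]' 
python3 -c "
from h import *
s=r.sense(); print(s['wrist_torque'],s['contact_force'],s['qpos'][5],s['tcp_rot'])"
```

```text
clock: 33.25
eef_pos: [575.3, 31.4, 78.0]
tcp_rot: [3.141, -0.001, 0.749]
contact_force: [0.5, -0.2, 1.2]
opening: 0.107
grasp_force: 79.1
[ 0.00857912 -0.11835324  0.02118133] 0.8740806178647231
clock: 33.55
eef_pos: [575.7, 31.4, 77.8]
tcp_rot: [3.14, -0.002, 0.598]
contact_force: [-0.1, 0.2, 5.1]
opening: 0.111
grasp_force: 79.6
[-0.05417932 -0.08342825 -0.00082636] [-0.1353199   0.211691    5.14521872] 1.024169878656744 [ 3.14049195e+00 -1.95403025e-03  5.98445883e-01]
```

```bash

python3 -m crank '[[0,0,0,0,0,0.08,1],[0,0,0,0,0,0.15,1],[0,0,0,0,0,0.15,1]]' 80
python3 -c "
from h import *
s=r.sense(); print(s['wrist_torque'],s['contact_force'],s['qpos'][5],s['tcp_rot'])"
```

```text
clock: 33.85
eef_pos: [575.4, 31.4, 77.8]
tcp_rot: [3.141, -0.002, 0.449]
contact_force: [-0.9, 1.4, 5.7]
opening: 0.109
grasp_force: 79.7
[-0.04950995  0.10324258  0.14976376] [-0.8915768   1.41541552  5.70017158] 1.1740687444954994 [ 3.14086313e+00 -1.51992157e-03  4.48744942e-01]
```

Seated at nut z≈21.8, with torque rising. Release and rise.

```bash

python3 -m crank '[[0,0,0,0,0,0,0.8],[0,0,0,0,0,0,0.6],[0,0,0,0,0,0,0.5],[0,0,-0.01,0,0,0,0.5],[0,0,-0.04,0,0,0,0.5]]' 35
python3 -m crank '[[0,0,-0.04,0,0,0,0.5],[0,0,-0.08,0,0,0,0.4],[0,0,-0.12,0,0,0,0.4],[0,0,-0.13,0,0,0,0.4]]'
python3 -m crank '[[0,0,0,0,0,-0.15,0.4],[0,0,0,0,0,-0.3,0.4],[0,0,0,0,0,-0.45,0.4],[0,0,0,0,0,-0.6,0.4],[0,0,0,0,0,-0.75,0.4]]'
python3 -m crank '[[0,0,0,0,0,-0.14,0.4],[0,0,0,0,0,-0.14,0.4]]'
python3 -c "
from h import *
go(666,233,200,1.34)"
```

```text
clock: 34.35
eef_pos: [572.6, 31.2, 115.5]
tcp_rot: [-3.14, 0.005, 0.446]
contact_force: [0.4, -0.3, -0.1]
opening: 0.502
grasp_force: 0.0
clock: 34.75
eef_pos: [576.8, 31.4, 252.6]
tcp_rot: [3.139, -0.007, 0.445]
contact_force: [0.1, 0.3, -0.9]
opening: 0.6
grasp_force: 0.0
clock: 35.25
eef_pos: [574.2, 31.3, 246.8]
tcp_rot: [-3.141, 0.0, 1.202]
contact_force: [0.2, -0.7, -0.4]
opening: 0.606
grasp_force: 0.0
clock: 35.45
eef_pos: [574.3, 31.3, 246.8]
tcp_rot: [-3.141, 0.0, 1.337]
contact_force: [-0.6, -0.3, 0.7]
opening: 0.6
grasp_force: 0.0
go [0.2175 0.0426 0.0467] [-0.0006  0.0002 -0.0026] at [574.3  31.3 246.8] [-3.141  0.     1.337] q6 0.29 t 35.5
```

```bash

python3 -m crank '[[0.045,0.009,0,0,0,0,0.4],[0.09,0.018,0.01,0,0,0,0.4],[0.135,0.026,0.02,0,0,0,0.4],[0.18,0.035,0.04,0,0,0,0.4],[0.2,0.0426,0.06,0,0,0,0.4]]'
python3 -m crank '[[0,0,0,0,0,0,0.4],[0,0,0,0,0,0,0.4]]'
cat > look.py <<'E'
from h import *
import sys
def blobs(n,z):
    f=grab(n); hsv=cv2.cvtColor(f['image'],cv2.COLOR_RGB2HSV); H,S,V=[hsv[:,:,i].astype(int) for i in range(3)]
    for name,m in (('pinkred',((H>160)|(H<8))&(S>70)&(V>90)),('green',(H>50)&(H<90)&(S>70)),('brass',(H>=14)&(H<30)&(S>110)),('blue',(H>100)&(H<115)&(S>140)&(V>90))):
        cs,_=cv2.findContours(m.astype(np.uint8),0,cv2.CHAIN_APPROX_NONE)
        for c in cs:
            if cv2.contourArea(c)>(25 if n=='top' else 150):
                (x,y),rad=cv2.minEnclosingCircle(c); cm=np.zeros(m.shape,np.uint8); cv2.drawContours(cm,[c],-1,1,-1)
                print(n,name,(round(x),round(y)),round(rad,1),px2w(f,x,y,z)[:2].round(1),np.median(f['image'][cm>0],0))
for n in sys.argv[2:]: blobs(n,float(sys.argv[1]))
E
python3 look.py 26 top wrist; python3 -c "
from h import *
go(666,233,15,1.34)"
```

```text
clock: 35.95
eef_pos: [663.8, 219.5, 186.4]
tcp_rot: [3.141, -0.001, 1.332]
contact_force: [0.1, -0.0, 0.2]
opening: 0.603
grasp_force: 0.0
clock: 36.15
eef_pos: [662.1, 215.7, 186.1]
tcp_rot: [-3.14, 0.001, 1.333]
contact_force: [-0.6, -1.0, 0.2]
opening: 0.602
grasp_force: 0.0
top pinkred (252, 204) 10.4 [576.   32.8] [183.  61.  61.]
top brass (389, 214) 18.6 [ 555.2 -304.2] [183. 153.  90.]
top brass (360, 142) 7.0 [ 732.8 -233.7] [164. 131.  63.]
top brass (394, 142) 12.4 [ 733.9 -318.6] [164.  131.5  50. ]
top blue (369, 256) 11.1 [ 450.8 -255.4] [ 63. 109. 163.]
wrist pinkred (384, 241) 9.7 [777.8 112.3] [122.  23.  20.]
wrist pinkred (258, 154) 17.9 [668.4 234.4] [246. 212. 224.]
wrist pinkred (28, 95) 24.6 [473.8 339.1] [237. 173. 170.]
wrist green (13, 16) 18.4 [488.9 403.7] [23. 71. 32.]
wrist brass (222, 333) 19.5 [578.1  39.6] [105.  80.  38.]
wrist brass (379, 235) 11.2 [773.2 120.8] [150. 109.  53.]
go [ 0.0184 -0.0012  0.1728] [ 0.0004  0.     -0.0073] at [662.8 214.9 187.8] [3.141 0.    1.333] q6 0.55 t 36.2
```

Pink pot at (667,233). Grasp it.

```bash

python3 -m crank '[[0.019,0,0.03,0,0,0,0.4],[0.019,0,0.075,0,0,0,0.4],[0.019,0,0.12,0,0,0,0.4],[0.019,0,0.165,0,0,0,0.4],[0.019,0,0.174,0,0,0,0.4]]' 35
python3 -m crank '[[0,0,0,0,0,0,0.4],[0,0,0,0,0,0,0.8],[0,0,0,0,0,0,0.8],[0,0,0,0,0,0,0.8],[0,0,0,0,0,0,0.8]]'
python3 -m crank '[[0,0,-0.03,0,0,0,0.8],[0,0,-0.06,0,0,0,0.8],[0,0,-0.09,0,0,0,0.8],[0,0,-0.09,0,0,0,0.8]]'
python3 -c "
from h import *
go(592,107,90,1.34)"
```

```text
clock: 36.75
eef_pos: [664.1, 232.0, 9.1]
tcp_rot: [-3.136, 0.004, 1.333]
contact_force: [-1.2, -0.4, 0.1]
opening: 0.602
grasp_force: 0.0
clock: 37.25
eef_pos: [669.5, 234.7, 16.4]
tcp_rot: [3.137, -0.002, 1.335]
contact_force: [-0.5, -1.5, 7.1]
opening: 0.372
grasp_force: 35.3
clock: 37.65
eef_pos: [670.7, 235.5, 109.7]
tcp_rot: [3.133, -0.005, 1.335]
contact_force: [0.3, -0.0, -0.2]
opening: 0.37
grasp_force: 34.9
go [-0.1435 -0.0466  0.0186] [ 0.0082 -0.0053 -0.0052] at [670.7 235.5 109.7] [ 3.133 -0.005  1.335] q6 0.57 t 37.6
```

```bash

python3 -m crank '[[-0.04,-0.013,0,0,0,0,0.8],[-0.08,-0.026,0,0,0,0,0.8],[-0.12,-0.039,0,0,0,0,0.8],[-0.14,-0.046,0,0,0,0,0.8],[-0.14,-0.046,0,0,0,0,0.8]]' 35
python3 -m crank '[[0,0,0,0,0,0,0.8],[0,0,0,0,0,0,0.8]]'
python3 -c "
from h import *
import pickle
f=grab('wrist'); pickle.dump(f,open('w12.pkl','wb'))
u,v=w2px(f,(592,107,18)); print(u,v)
a=f['image'][90:330,140:370,::-1]
cv2.imwrite('pics/w12.png',cv2.resize(a,None,fx=2.4,fy=2.4,interpolation=cv2.INTER_CUBIC))
go(592,107,50,1.34)"
```

```text
clock: 38.15
eef_pos: [588.1, 106.7, 103.5]
tcp_rot: [-3.141, 0.001, 1.333]
contact_force: [0.7, 0.4, -0.1]
opening: 0.37
grasp_force: 34.9
clock: 38.35
eef_pos: [590.8, 109.7, 103.5]
tcp_rot: [3.14, -0.001, 1.335]
contact_force: [0.6, 0.1, -0.2]
opening: 0.372
grasp_force: 34.9
258.19430153221793 199.8408888263918
go [-0.0025  0.0019  0.0533] [ 0.0011 -0.0006 -0.0046] at [590.7 109.8 103.3] [ 3.141e+00 -1.000e-03  1.335e+00] q6 0.42 t 38.4
```

View pics/w12.png

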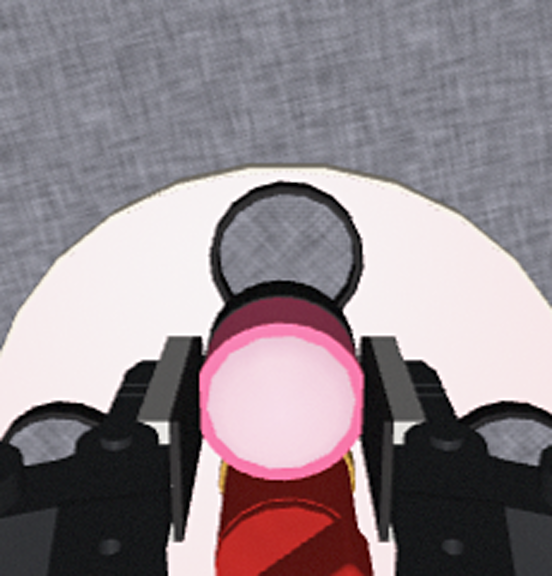

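The pot is held level at (282,401); the target cup is at (286,258) in the crop, about 2 mm from the estimate. The nut sits level behind it.

```bash
python3 -c "
from h import *
import pickle
f=pickle.load(open('w12.pkl','rb'))
print(px2w(f,140+286/2.4,90+258/2.4,18),px2w(f,140+282/2.4,90+401/2.4,103.3-14.5+26))"
python3 -m crank '[[-0.0013,0.002,0.01,0,0,0,0.8],[-0.0013,0.002,0.03,0,0,0,0.8],[-0.0013,0.002,0.05,0,0,0,0.8],[-0.0013,0.002,0.055,0,0,0,0.8],[-0.0013,0.002,0.055,0,0,0,0.8]]' 35
python3 -c "
from h import *
go(592.5,108,25,1.34)"
```

```text
[593.16461459 108.66217559  18.        ] [591.69346661 109.7305738  114.8       ]
clock: 38.9
eef_pos: [590.8, 107.3, 46.7]
tcp_rot: [-3.14, 0.001, 1.335]
contact_force: [0.2, -1.0, -0.2]
opening: 0.372
grasp_force: 34.9
go [0.0011 0.0015 0.0217] [-0.0021  0.0009 -0.0048] at [590.8 107.3  46.7] [-3.140e+00  1.000e-03  1.335e+00] q6 0.41 t 38.9
```

```bash

python3 -m crank '[[0.0004,0.001,0.006,0,0,0,0.8],[0.0004,0.001,0.012,0,0,0,0.8],[0.0004,0.001,0.018,0,0,0,0.8],[0.0004,0.001,0.0215,0,0,0,0.8],[0.0004,0.001,0.0215,0,0,0,0.8]]' 35
python3 -m crank '[[0,0,0.001,0,0,0,0.8],[0,0,0.001,0,0,0,0.8]]'
```

```text
clock: 39.4
eef_pos: [592.5, 107.3, 26.5]
tcp_rot: [-3.141, 0.0, 1.335]
contact_force: [0.1, 0.4, 0.0]
opening: 0.377
grasp_force: 34.9
clock: 39.6
eef_pos: [592.5, 107.3, 26.3]
tcp_rot: [3.142, 0.0, 1.335]
contact_force: [-4.0, -0.1, 9.1]
opening: 0.372
grasp_force: 36.0
```

```bash

python3 -m crank '[[0,0,0,0,0,0,0.55],[0,0,0,0,0,0,0.5],[0,0,-0.004,0,0,0,0.45],[0,0,-0.03,0,0,0,0.4],[0,0,-0.07,0,0,0,0.4]]'
python3 -m crank '[[0.04,0,-0.04,0,0,0,0.4],[0.08,0,-0.08,0,0,0,0.4],[0.1,0,-0.09,0,0,-0.1,0.4],[0.1,0,-0.09,0,0,-0.25,0.4],[0.1,0,-0.09,0,0,-0.4,0.4]]'
python3 -m crank '[[0,0,0,0,0,-0.15,0.4],[0,0,0,0,0,-0.3,0.4],[0,0,0,0,0,-0.45,0.4],[0,0,0,0,0,-0.6,0.4],[0,0,0,0,0,-0.75,0.4]]'
python3 -m crank '[[0,0,0,0,0,-0.15,0.4],[0,0,0,0,0,-0.3,0.4],[0,0,0,0,0,-0.42,0.4],[0,0,0,0,0,-0.42,0.4]]'
python3 look.py 36 top; python3 look.py 26 wrist; python3 -c "
from h import *
go(468,338,150,2.909)"
```

```text
clock: 40.1
eef_pos: [590.7, 107.0, 94.2]
tcp_rot: [-3.137, 0.002, 1.335]
contact_force: [-0.0, -0.1, 0.2]
opening: 0.601
grasp_force: 0.0
clock: 40.6
eef_pos: [616.4, 205.8, 186.7]
tcp_rot: [3.14, -0.0, 1.742]
contact_force: [-0.5, -0.4, -0.8]
opening: 0.6
grasp_force: 0.0
clock: 41.1
eef_pos: [615.8, 204.5, 185.6]
tcp_rot: [-3.142, -0.0, 2.491]
contact_force: [-0.3, -0.2, 0.5]
opening: 0.6
grasp_force: 0.0
clock: 41.5
eef_pos: [615.8, 204.5, 185.5]
tcp_rot: [-3.142, -0.0, 2.906]
contact_force: [0.2, -0.1, -0.2]
opening: 0.602
grasp_force: 0.0
top pinkred (127, 246) 7.6 [470.3 337.3] [230. 146. 141.]
top pinkred (252, 204) 10.4 [575.6  32.8] [184.  61.  61.]
top pinkred (222, 197) 7.3 [592.3 106.6] [235. 183. 205.]
top brass (389, 214) 18.2 [ 555.  -301.3] [183. 153.  90.]
top brass (360, 142) 7.0 [ 731.  -231.4] [164. 131.  62.]
top brass (394, 142) 12.4 [ 732.1 -315.5] [163. 133.  50.]
top blue (370, 256) 11.1 [ 450.8 -253.7] [ 63. 109. 163.]
wrist pinkred (35, 193) 33.9 [582.4 -17.6] [188.  41.  37.]
wrist pinkred (153, 175) 19.4 [593.  104.6] [244.  198.5 215. ]
wrist pinkred (61, 176) 29.2 [572.3  15.2] [187.  40.  37.]
wrist brass (83, 170) 25.1 [572.   39.4] [116.   88.   40.5]
go [0.1754 0.0944 0.0355] [-0.0001 -0.0001 -0.0078] at [615.8 204.5 185.5] [-3.142 -0.     2.901] q6 -1.01 t 41.6
```

Pink sits in its cup. Next is the red pot.

```bash

python3 -m crank '[[0.04,0.022,0,0,0,0,0.4],[0.08,0.044,0,0,0,0,0.4],[0.12,0.066,0,0,0,0,0.4],[0.15,0.088,0,0,0,0,0.4],[0.155,0.0944,0,0,0,0,0.4]]'
python3 -m crank '[[0,0,0,0,0,0,0.4],[0,0,0,0,0,0,0.4]]'
python3 look.py 26 wrist; python3 -c "
from h import *
go(468.5,338,14,2.909)"
```

```text
clock: 42.1
eef_pos: [484.8, 334.9, 185.7]
tcp_rot: [3.141, -0.001, 2.904]
contact_force: [0.4, 0.2, -1.1]
opening: 0.603
grasp_force: 0.0
clock: 42.3
eef_pos: [488.0, 332.3, 185.6]
tcp_rot: [-3.142, 0.001, 2.904]
contact_force: [-0.2, -0.5, -0.1]
opening: 0.605
grasp_force: 0.0
wrist pinkred (10, 300) 14.5 [565.6  29.2] [94. 21. 18.]
wrist pinkred (259, 154) 18.1 [470.2 340.3] [242. 183. 180.]
wrist green (334, 137) 19.9 [471.5 413.9] [183. 221. 189.]
wrist brass (22, 299) 22.7 [566.8  43.2] [103.  78.  36.]
go [0.0207 0.0013 0.1715] [-0.0002  0.0004 -0.0058] at [488.2 331.9 185.5] [-3.141  0.     2.903] q6 -0.74 t 42.4
```

```bash

python3 -m crank '[[0.02,0.0024,0.03,0,0,0,0.4],[0.02,0.0024,0.075,0,0,0,0.4],[0.02,0.0024,0.12,0,0,0,0.4],[0.02,0.0024,0.16,0,0,0,0.4],[0.02,0.0024,0.17,0,0,0,0.4]]' 35
python3 -m crank '[[0,0,0,0,0,0,0.4],[0,0,0,0,0,0,0.8],[0,0,0,0,0,0,0.8],[0,0,0,0,0,0,0.8],[0,0,0,0,0,0,0.8]]'
python3 -m crank '[[0,0,-0.03,0,0,0,0.8],[0,0,-0.06,0,0,0,0.8],[0,0,-0.09,0,0,0,0.8],[0,0,-0.09,0,0,0,0.8],[0,0,-0.09,0,0,0,0.8]]'
python3 -c "
from h import *
go(498.3,49.8,105,2.909)"
```

```text
clock: 42.85
eef_pos: [466.9, 336.9, 11.5]
tcp_rot: [-3.136, -0.004, 2.903]
contact_force: [0.0, -0.4, 0.3]
opening: 0.602
grasp_force: 0.0
clock: 43.35
eef_pos: [469.9, 340.5, 17.5]
tcp_rot: [3.139, 0.003, 2.905]
contact_force: [1.0, -1.7, 8.5]
opening: 0.374
grasp_force: 35.4
clock: 43.85
eef_pos: [468.9, 340.1, 106.7]
tcp_rot: [3.14, 0.002, 2.905]
contact_force: [-0.3, -0.0, -1.1]
opening: 0.375
grasp_force: 34.8
go [-0.0966 -0.2753  0.0014] [ 0.0019  0.0016 -0.004 ] at [468.9 340.1 106.7] [3.140e+00 2.000e-03 2.905e+00] q6 -0.71 t 43.9
```

```bash

python3 -m crank '[[-0.014,-0.04,0,0,0,0,0.8],[-0.03,-0.085,0,0,0,0,0.8],[-0.045,-0.13,0,0,0,0,0.8],[-0.062,-0.175,0,0,0,0,0.8],[-0.077,-0.22,0,0,0,0,0.8]]' 35
python3 -m crank '[[-0.01,-0.03,0,0,0,0,0.8],[-0.0196,-0.055,0,0,0,0,0.8],[-0.0196,-0.055,0,0,0,0,0.8],[-0.0196,-0.055,0,0,0,0,0.8]]'
python3 - <<'E'
from h import *
go(498.2,50.2,50,2.909)
f=grab('wrist'); im=f['image']; g=cv2.cvtColor(im,cv2.COLOR_RGB2GRAY)
u,v=w2px(f,(498.2,50.2,18)); print('pred',u,v)
# black cup outer edges along far side: row scan of dark pixels around prediction
for dv in (-22,-16,-10,-5,0):
    row=g[int(v)+dv,int(u)-45:int(u)+45]; k=np.where(row<75)[0]+int(u)-45; print(dv,k.min() if len(k) else None,k.max() if len(k) else None)
col=g[int(v)-45:int(v),int(u)]; k=np.where(col<75)[0]+int(v)-45; print('top',k.min() if len(k) else None)
for d in ((0,25),(90,25),(-90,25)): pass
t=np.linspace(0,2*np.pi,73)[:-1]; P=[w2px(f,(498.2+25*np.cos(a),50.2+25*np.sin(a),18)) for a in t]; P=np.array(P); print('model L/R/top',P[:,0].min(),P[:,0].max(),P[:,1].min())
E
```

```text
clock: 44.35
eef_pos: [490.9, 105.9, 104.6]
tcp_rot: [-3.141, -0.001, 2.905]
contact_force: [0.6, 0.3, -1.0]
opening: 0.378
grasp_force: 34.9
clock: 44.75
eef_pos: [497.2, 49.4, 104.7]
tcp_rot: [-3.141, -0.001, 2.903]
contact_force: [0.9, 0.1, 0.0]
opening: 0.368
grasp_force: 34.9
go [-0.0008  0.0011  0.0547] [-0.0003 -0.0015 -0.0059] at [497.2  49.4 104.7] [-3.141e+00 -1.000e-03  2.903e+00] q6 -1.24 t 44.8
pred 256.7175445877887 195.4543655397748
-22 235 280
-16 231 284
-10 228 286
-5 227 288
0 226 288
top 164
model L/R/top 224.31094187127763 289.1040593126821 163.55370819911792
```

The cup outline matches the model. Lower in.

```bash

python3 -m crank '[[-0.0006,0.001,0.01,0,0,0,0.8],[-0.0006,0.001,0.03,0,0,0,0.8],[-0.0006,0.001,0.05,0,0,0,0.8],[-0.0006,0.001,0.055,0,0,0,0.8],[-0.0006,0.001,0.055,0,0,0,0.8]]' 35
python3 -m crank '[[0,0,0.006,0,0,0,0.8],[0,0,0.012,0,0,0,0.8],[0,0,0.018,0,0,0,0.8],[0,0,0.0215,0,0,0,0.8],[0,0,0.0215,0,0,0,0.8]]'
python3 -m crank '[[0,0,0.001,0,0,0,0.8],[0,0,0.001,0,0,0,0.8]]'
```

```text
clock: 45.3
eef_pos: [497.7, 51.2, 49.4]
tcp_rot: [-3.141, -0.002, 2.906]
contact_force: [-0.2, -0.1, 0.1]
opening: 0.373
grasp_force: 34.9
clock: 45.8
eef_pos: [498.4, 50.5, 28.5]
tcp_rot: [-3.141, -0.001, 2.905]
contact_force: [1.3, -0.4, -0.3]
opening: 0.371
grasp_force: 34.9
clock: 46.0
eef_pos: [498.8, 50.5, 28.1]
tcp_rot: [3.142, 0.0, 2.905]
contact_force: [-0.2, 0.2, -0.3]
opening: 0.374
grasp_force: 34.9
```

```bash

python3 -m crank '[[0,0,0.001,0,0,0,0.8],[0,0,0.002,0,0,0,0.8],[0,0,0.002,0,0,0,0.8]]'
python3 -m crank '[[0,0,0,0,0,0,0.55],[0,0,0,0,0,0,0.5],[0,0,-0.004,0,0,0,0.45],[0,0,-0.03,0,0,0,0.4],[0,0,-0.07,0,0,0,0.4]]'
python3 -m crank '[[0.04,0,-0.04,0,0,0,0.4],[0.08,0,-0.08,0,0,0,0.4],[0.12,-0.01,-0.12,0,0,0,0.4],[0.14,-0.04,-0.12,0,0,0,0.4],[0.14,-0.08,-0.12,0,0,0,0.4]]'
python3 -m crank '[[0,-0.045,0,0,0,0,0.4],[0,-0.09,0,0,0,0,0.4],[0,-0.13,0,0,0,0,0.4],[0,-0.17,0,0,0,0,0.4],[0,-0.17,0,0,0,0,0.4]]'
python3 look.py 36 top; python3 - <<'E'
from h import *
import pickle
print(r.sense()['eef_pos'])
f=grab('scene'); g=pickle.load(open('scene0.pkl','rb'))
hsv=cv2.cvtColor(f['image'],cv2.COLOR_RGB2HSV).astype(int)
m=((hsv[:,:,0]<9)|(hsv[:,:,0]>165))&(hsv[:,:,1]>110)&(hsv[:,:,2]>60); m[:130]=0; m[:,360:]=0
n,l,s,c=cv2.connectedComponentsWithStats(m.astype(np.uint8))
for i in range(1,n):
    if s[i,4]>25: print('scene red',s[i])
for z in (22,22+66,10,36): print(z,w2px(f,(574.3,31.5,z)))
print('pots exp',w2px(f,(498.2,50.2,36)),w2px(f,(592.8,107.8,36)))
print('nut h', [w2px(f,(574.3,31.5,z))[1] for z in (22+44,36+44)])
b=cv2.absdiff(f['image'],g['image']).max(2); 
print('brush region diff',(b[170:250,60:115]>40).sum(),'lipstick diff',(b[215:270,260:320]>40).sum(),'bowl',(b[220:295,200:250]>40).sum())
E
```

```text
clock: 46.3
eef_pos: [499.0, 50.5, 27.4]
tcp_rot: [3.141, 0.001, 2.905]
contact_force: [-5.4, -1.1, 20.1]
opening: 0.376
grasp_force: 36.9
clock: 46.8
eef_pos: [496.9, 50.4, 95.1]
tcp_rot: [-3.14, -0.004, 2.905]
contact_force: [0.4, -0.4, 0.4]
opening: 0.596
grasp_force: 0.0
clock: 47.3
eef_pos: [341.4, 6.4, 217.7]
tcp_rot: [3.141, 0.002, 2.909]
contact_force: [1.7, 0.3, -1.0]
opening: 0.593
grasp_force: 0.0
clock: 47.8
eef_pos: [302.9, -163.4, 216.4]
tcp_rot: [-3.14, 0.001, 2.899]
contact_force: [0.1, 0.7, 0.4]
opening: 0.601
grasp_force: 0.0
top pinkred (244, 235) 7.7 [499.5  51.8] [238. 158. 154.]
top pinkred (252, 204) 10.4 [575.6  32.8] [191.  65.  65.]
top pinkred (222, 197) 7.3 [592.3 106.6] [238.  188.  211.5]
top green (98, 244) 8.4 [473.5 409.2] [122. 195. 142.]
top brass (389, 214) 18.6 [ 555.  -301.3] [190. 159.  94.]
top brass (359, 142) 6.9 [ 731.3 -230.7] [170. 137.  66.]
top brass (394, 142) 12.4 [ 732.1 -315.5] [170. 137.  52.]
top blue (370, 256) 11.2 [ 451.9 -253. ] [ 66. 114. 169.]
[ 303.26202354 -161.46840376  216.16738155]
scene red [220 174  20  30 470]
scene red [254 189  14  12  85]
scene red [302 220   6   9  43]
scene red [271 238   7  10  49]
22 (np.float64(230.6018111222052), np.float64(199.54238872576354))
88 (np.float64(230.4094102536897), np.float64(177.3229361770424))
10 (np.float64(230.6352843596849), np.float64(203.40805221039867))
36 (np.float64(230.56218939630836), np.float64(194.96666583399107))
pots exp (np.float64(225.94232956058718), np.float64(178.50188891176995)) (np.float64(261.1652473292579), np.float64(191.97145979429348))
nut h [np.float64(184.9153720465063), np.float64(180.10605479570765)]
brush region diff 4 lipstick diff 0 bowl 0
```

Red sits in its cup. The brush, lipsticks and bowl match the first picture, and the nut was driven to its seat. Hand it in.

```bash
python3 -c "
from rig import sign_off
print(sign_off())"
```

```text
the job is handed in; nothing more can be done
None
```

The job is handed in with no verdict shown: the brush was dipped, dabbed and put back, the 48 mm collar is on, the nut is run down at about 21.8 mm (from arm height and rising torque), and both pots present (pink and red) are in cups.

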